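# Weigh a tin of chocolate, put on its nested lids and lift off the outer one

### The arm

A 6-joint arm with a two-finger parallel gripper is mounted at the origin on the work surface. World frame = base frame: x ahead of the robot, y to its left, z up, the work surface at z = 0. Lengths are in m, angles in rad, forces in N, time in s.
With the tool pointing down it reaches from about 0.35 to 0.725 m from the base axis. Payload 6 kg.
Tool frame: the origin (TCP) lies midway between the tips of the shut fingers; the grasp point (between the pads) lies 19 mm behind it; z points along the fingers, y is the direction in which the jaws open and shut (so a half turn about z gives the same grasp; the last joint's range is limited). The gripper opens to 85 mm and grips with 20 to 120 N. Pads are 22 mm wide; open, the fingers measure 114 mm over their backs; the gripper's body (76 mm by 85 mm) begins 54 mm behind the grasp point. The pads swing forward as they close: fully open they stand 13 mm farther back than shut.
Start: joints at [1.467, 0.04, 0.085, 0, -1.615, -0.334], TCP at [0.254, 0.543, 0.231] pointing down, gripper open.
Joint ranges: [-2.56, 2.56], [-1.29, 2.01], [-1.08, 1.49], [-3.29, 1.98], [-2.81, -0.18], [-2.99, 2.99]. Speed limits (rad/s): [2.57, 2.57, 3.01, 3.14, 3.14, 3.14].

### API

Orientations are given as a rotation vector (axis times angle).
In Python, from plant import r gives the robot as it stands. The module is installed in compiled form; this text tells all that it offers.
- The arm moves only by the shell command python3 -m inch 'ROWS'. ROWS is JSON, a list of rows, each an object of numbers: "rx", "ry", "rz": the turn, a rotation vector about the tool's x, y, z in rad; "x", "y", "z": the shift along the tool's x, y, z in m; "claw": the closure in counts, from 0 (fully open) to 255 (shut). In form: [{"rx": .., "ry": .., "rz": .., "x": .., "y": .., "z": .., "claw": ..}, ...]. A call has 1 to 10 rows; each row shifts and turns the pose as measured when the row begins, along the tool's axes as they then stand; what a row does not reach is not made up. A row lasts 1/10 s, in which the tool goes at most 50 mm and 8.59 degrees, less where a joint would pass 70% of its speed; a pose out of reach is approached as far as the arm can. A call is refused whole if a number of a shift passes 0.05 or a number of a turn 0.15, either way. A call with a gripper value outside its range is refused whole. The fingers move at their own pace and stop on an object; the grip force is fixed at half the most. Time passes only in rows, so rows that do not move let the fingers close. It gives the time, the measured TCP pose, the force and the opening at its end, in the units of the state.
- r.state(): the state, without advancing time (a new reading comes with each control period).
- r.camera(name): name is "scene" or "top" or "wrist"; returns a dict with "image" (480x640x3 uint8, red, green, blue), "camera_matrix" (3x3 intrinsics, pixels), "R" (3x3) and "t" (3): a world point X has camera coordinates R X + t. Camera axes: x right, y down, z forward; pixel columns grow to the right and rows downward; lengths in m; the calibration is good to about 2 mm. A picture is of the moment at which its call begins. There is no depth.
- r.finish_job(): hands the job in, once; it reports no verdict.
The state is a dict: "time": time; "joint_positions": joint angles; "joint_vel": joint speeds; "joint_efforts": joint torques, N m; "ee_pos": TCP position; "eef_rot": TCP orientation; "ft_force": force on the tool from outside, world axes, zero at the start; "wrist_torque": the same for the moment, N m; "width": opening from 0.0 (shut) to 1.0 (fully open).
Only numpy, scipy, OpenCV 4.12 (cv2) and the standard library are available. Lean on these libraries where they do the work, as an engineer would, in place of code of your own. Each camera call takes 0.05 s, during which the arm holds its last target.

### The job

Add chocolate blocks to the tin on the spring scale, one at a time, until the pointer comes to rest between the two thick marks on the dial, with your hand off it. Then close the tin: pick up the nested pair of lids together by the inner lid's knob, lower them onto the tin until the inner lid sits fully home on the rim, and let go. The outer lid is only a carrying cover, so take it by one of its fin grips and lift it off alone, leaving the inner lid seated, and finish while holding it in the gripper, roughly level and still, 12 cm or more above where it lay; leave the other things on the bench where they are.

Things in the scene. Friction and masses are not known exactly. Their poses are not given: they have to be found in the camera images.
- tin_mouth (a point): centre of the steel tin's open top, in the plane of its rim; x along its long side (towards the dial), z up. Tin outside 186 (x) by 136 (y) mm, inside 180 by 130, walls 3 mm; inner floor 58 mm below the rim. Clipped to the scale's platform, which sinks 24.5 mm per kg (stop at 30 mm). Rim about 135 to 141 mm above the bench at the start
- tin_floor (a point): middle of the tin's inner floor (a layer of poured chocolate of unknown weight), axes as tin_mouth. Two blocks fit end to end, long sides along the tin's x, centres 43 mm either side of the middle
- scale: white spring scale, fixed to the bench, origin on the bench under the tin's middle, axes as tin_mouth. Base 190 (x) by 200 (y) by 35 mm; its dial housing, 116 mm wide and 60 mm high, lies on the +x side and reaches to x = 207 mm
- dial (a joint): pointer of the flat dial on top of the dial housing, rad: clockwise seen from above, 0 = towards the scale's +x, 6 rad per kg. The two thick black marks are at 1.90 and 3.16. Starts below the first; a block adds about 0.84, so one or two are needed. The inner lid adds 1.2 more and the outer about 1.5, so with the lids on it rightly passes the second mark
- knob (a point): the inner lid's black square knob, 24 by 24 mm, standing up through a 46 mm square hole in the outer lid; point on its axis, 15 mm below its top, 40 mm above the outer lid's plate, 49 mm above the tin's rim when seated. x along the lid's long side, z up. Lifted by the knob, both lids come along nested
- inner_lid: steel inner lid, 200 g, origin at the centre of its underside, axes as knob: a plug 172 (x) by 122 (y) mm, 10 mm deep (lowest 4 mm only 166 by 116), under a 196 by 146 by 5 mm flange that rests on the tin's rim. The knob is fixed to it and its point is 59 mm above the underside. Starts standing on the bench inside the outer lid
- outer_top (a point): centre of the top face of the outer lid's plate. Steel cover 216 (x) by 166 (y) mm, about 250 g, plate 4 mm thick, skirt reaching 17 mm below this point, loose round the inner lid (6 mm play each side) and resting on its flange. x along its long side, z up. 9 mm above the tin's rim when both lids are on, 19 mm above the bench at the start
- grip_a (a point): on the +x side: upright black fin grip on the outer lid: 12 mm thick (along the lid's x), 60 mm long (y), 36 mm high. This point is its middle, 24 mm above the lid's plate, 12 mm below the fin's top. Axes as outer_top. Its broad sides face along the lid's x; 42 mm lie clear between it and the inner lid's knob. Either fin will do
- grip_b (a point): on the -x side: upright black fin grip on the outer lid: 12 mm thick (along the lid's x), 60 mm long (y), 36 mm high. This point is its middle, 24 mm above the lid's plate, 12 mm below the fin's top. Axes as outer_top. Its broad sides face along the lid's x; 42 mm lie clear between it and the inner lid's knob. Either fin will do
- block1_center (a point): centre of one of three alike blocks of dark chocolate, 70 (x) by 38 (y) by 40 (z) mm, about 140 g, lying on the bench; x along its long side, z up
- block2_center (a point): centre of one of three alike blocks of dark chocolate, 70 (x) by 38 (y) by 40 (z) mm, about 140 g, lying on the bench; x along its long side, z up
- block3_center (a point): centre of one of three alike blocks of dark chocolate, 70 (x) by 38 (y) by 40 (z) mm, about 140 g, lying on the bench; x along its long side, z up
- jar: bystander: closed glass jar, 52 mm across, 75 mm tall; origin at its underside; wanders a little from start to start; leave it where it is
- bowl: bystander: steel mixing bowl, 170 mm across; origin at its underside; wanders a little from start to start; leave it where it is
- tub: bystander: white plastic tub, 90 mm across, 60 mm tall; origin at its underside; wanders a little from start to start; leave it where it is
- spatula: bystander: spatula lying flat; wanders a little from start to start; leave it where it is
- nozzle: bystander: steel piping nozzle, a cone 36 mm across and 45 mm tall, standing; origin at its underside; wanders a little from start to start; leave it where it is
- cake_ring: bystander: small steel cake ring, 60 mm across, 40 mm tall; origin at its underside; wanders a little from start to start; leave it where it is
Things that resemble listed ones, but are neither listed nor needed, are in the scene too. What is shaped like the part that bears block3_center but blue or purple is not meant.

How it is judged:
By the outcome, as a careful person would: the job done as asked, in the order asked, and still so for the second after the job is handed in, while the arm keeps its last pose, push and grip.
It also fails if it takes over 72 s, if anything falls off the work surface, if the arm or the gripper's body presses on something with over 40 N, if the wrist force passes 120 N, or if a joint passes its speed limit or range.

## Working session

There is one attempt and no reset: what is moved stays moved. The work goes in short steps, Python scripts to look and compute and a shell command to move; the robot and the scene stay as the last step left them, time stands still between calls to the robot, and variables do not carry over. Pictures are saved under pics/ and viewed, and the job is handed in when it is done.

```bash
mkdir -p pics; ls; python3 - <<'E'
from plant import r
import cv2,json
s=r.state();print({k:(v if not hasattr(v,'round') else v) for k,v in s.items()})
for n in ['scene','top','wrist']:
    c=r.camera(n);cv2.imwrite(f'pics/{n}0.png',c['image'][...,::-1]);print(n,c['camera_matrix'],c['R'],c['t'])
E
```

```text
pics
{'time': 0.0, 'joint_positions': array([ 1.46670730e+00,  4.08086006e-02,  8.38219074e-02, -4.80889389e-04,
       -1.61548126e+00, -3.33712568e-01]), 'joint_vel': array([ 8.24640558e-04,  5.55479992e-05,  8.24370168e-05, -5.26057968e-04,
       -8.31550616e-04,  4.42747218e-04]), 'joint_efforts': array([ 9.04011449e-04, -3.68204176e+01,  3.47422206e+01,  6.93222776e+00,
       -5.36909443e-03, -1.09743732e-05]), 'ee_pos': array([0.25414418, 0.54316309, 0.2302834 ]), 'eef_rot': array([ 3.06495644e+00, -6.81813278e-01, -4.48629962e-04]), 'ft_force': array([-0.04941293, -0.23137332,  0.18125823]), 'wrist_torque': array([-0.00401877, -0.03849969, -0.11396616]), 'width': 0.9965824624261829}
scene [[451.62776068   0.         320.07741731]
 [  0.         451.62776068 236.02543327]
 [  0.           0.           1.        ]] [[-0.45435552  0.89061744 -0.01901685]
 [ 0.61806768  0.29979497 -0.72671543]
 [-0.64152428 -0.34194087 -0.68667535]] [ 0.26322683 -0.27910335  1.59051673]
top [[600.73323376   0.         322.19591943]
 [  0.         600.73323376 239.16384981]
 [  0.           0.           1.        ]] [[-0.02502913 -0.99959825 -0.01329997]
 [-0.98857384  0.02672692 -0.14834906]
 [ 0.14864493  0.00943496 -0.98884562]] [0.04511954 0.60813346 1.61556529]
wrist [[399.62581113   0.         324.68061468]
 [  0.         399.62581113 237.4063371 ]
 [  0.           0.           1.        ]] [[-4.23564715e-01 -9.05865839e-01  1.20359859e-04]
 [-8.71250598e-01  4.07415694e-01  2.73742301e-01]
 [-2.48022835e-01  1.15842716e-01 -9.61803066e-01]] [ 0.60061248 -0.03521315  0.37770194]
```

View pics/scene0.png

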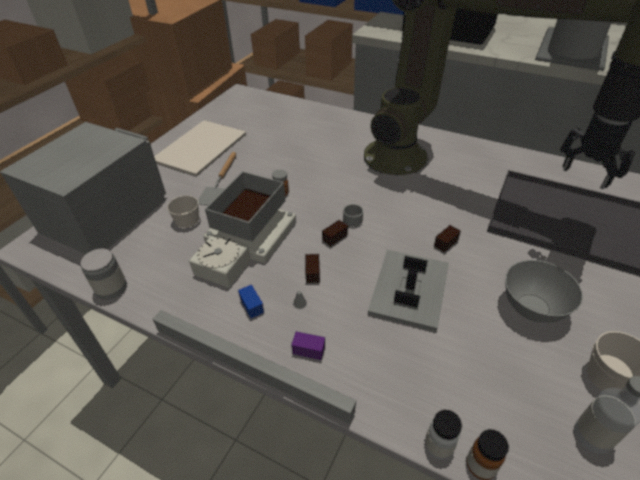

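View pics/top0.png

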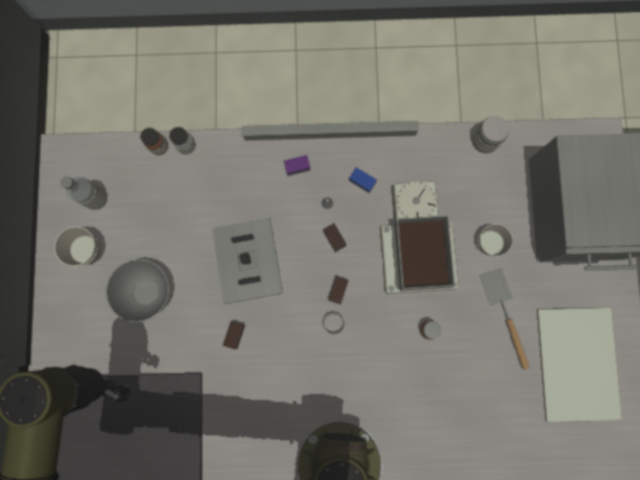

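View pics/wrist0.png

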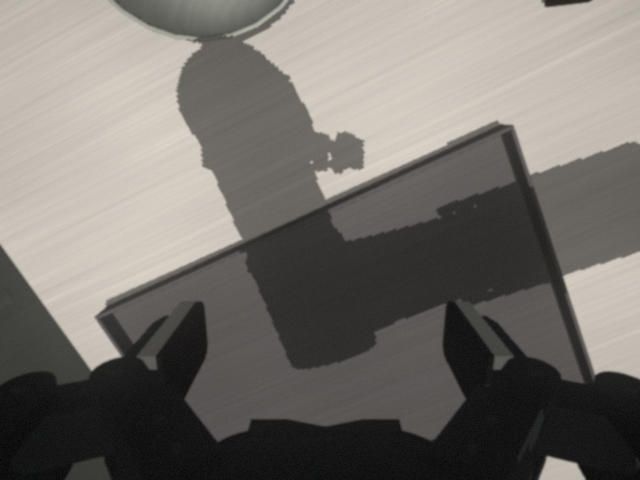

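```bash
cat > h.py <<'E'
from plant import r
import cv2, numpy as np
from scipy.spatial.transform import Rotation as Ro
def cam(n): return r.camera(n)
def unproj(c,px,z):
    K,R,t=c['camera_matrix'],c['R'],c['t']
    px=np.atleast_2d(px).astype(float)
    d=np.linalg.solve(K,np.c_[px,np.ones(len(px))].T)
    d=R.T@d; o=-R.T@t
    s=(z-o[2])/d[2]
    return (o[:,None]+d*s).T
def proj(c,X):
    X=np.atleast_2d(X); q=(c['camera_matrix']@(c['R']@X.T+np.array(c['t'])[:,None])).T
    return q[:,:2]/q[:,2:]
def crop(c,name,x0,y0,x1,y1,s):
    im=cv2.resize(c['image'][y0:y1,x0:x1,::-1],None,fx=s,fy=s,interpolation=cv2.INTER_CUBIC)
    cv2.imwrite('pics/'+name+'.png',im)
def st():
    s=r.state(); R=Ro.from_rotvec(s['eef_rot']).as_matrix()
    print('t',round(s['time'],2),'p',s['ee_pos'].round(4),'f',s['ft_force'].round(1),'w',round(s['width'],3),'toolx',R[:,0].round(3),'y',R[:,1].round(3),'z',R[:,2].round(3),'q6',s['joint_positions'].round(2))
    return s,R
def to(target,yaw_y=None):
    """shift needed in tool axes; rz to align tool y with world dir angle yaw_y (mod pi)"""
    s,R=st(); d=R.T@(np.array(target)-s['ee_pos']); print('tool shift',d.round(4))
    # leveling turn
    z=R.T@np.array([0,0,-1.]); print('level rx,ry',round(-z[1],4),round(z[0],4))
    if yaw_y is not None:
        v=R.T@np.array([np.cos(yaw_y),np.sin(yaw_y),0]); a=np.arctan2(-v[0],v[1]); a=(a+np.pi/2)%np.pi-np.pi/2
        print('rz',round(a,4))
E
python3 - <<'E'
from h import *
c=cam('top')
import pickle; pickle.dump(c,open('top0.pkl','wb'))
print(-c['R'].T@c['t'])
crop(c,'t1',375,170,475,300,5)
crop(c,'t2',200,180,360,360,4)
im=c['image'].astype(int)
m=((im.max(2)<75)&(im[...,0]>im[...,2]+5)).astype(np.uint8)
n,l,s,ce=cv2.connectedComponentsWithStats(m)
for i in range(1,n):
    if 80<s[i,4]<5000:
        p=np.argwhere(l==i)[:,::-1].astype(np.float32)
        W=unproj(c,p,0.03)[:,:2]*1000
        print(s[i],cv2.minAreaRect(W.astype(np.float32)), W.mean(0))
E
```

```text
[0.36216854 0.01360509 1.68836078]
[ 399  219   51   69 2975] ((566.4813232421875, -252.843017578125), (185.60133361816406, 127.47705078125), 1.9856090545654297) [ 564.82565289 -251.81584179]
[324 225  21  26 287] ((616.0777587890625, -3.90631103515625), (67.74626922607422, 33.25367736816406), 28.29670524597168) [615.89645587  -3.96537233]
[329 277  18  26 280] ((471.1293640136719, -9.114715576171875), (32.259605407714844, 66.25717163085938), 69.8379898071289) [470.74037937  -8.98834512]
[224 321  20  27 341] ((356.14251708984375, 276.9227294921875), (36.63148498535156, 68.07170104980469), 70.9260025024414) [355.61118307 277.21375456]
[   0  369   75  111 4381] ((130.97354125976562, 808.5467529296875), (286.5620422363281, 201.4558563232422), 2.092712640762329) [119.90598244 806.35773475]
[ 297  422   80   58 2547] ((44.609130859375, 6.325897216796875), (208.11607360839844, 145.15127563476562), 88.74484252929688) [41.28563535 11.3343706 ]
```

```bash
python3 - <<'E'
import cv2
E
```

```text
(no output)
```

View pics/t1.png

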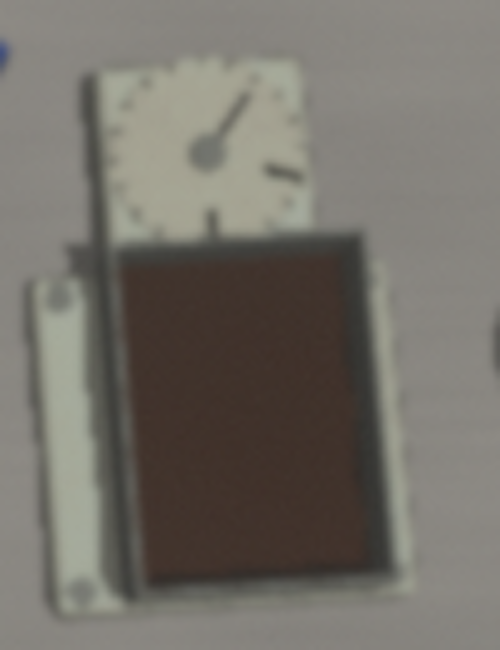

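View pics/t2.png

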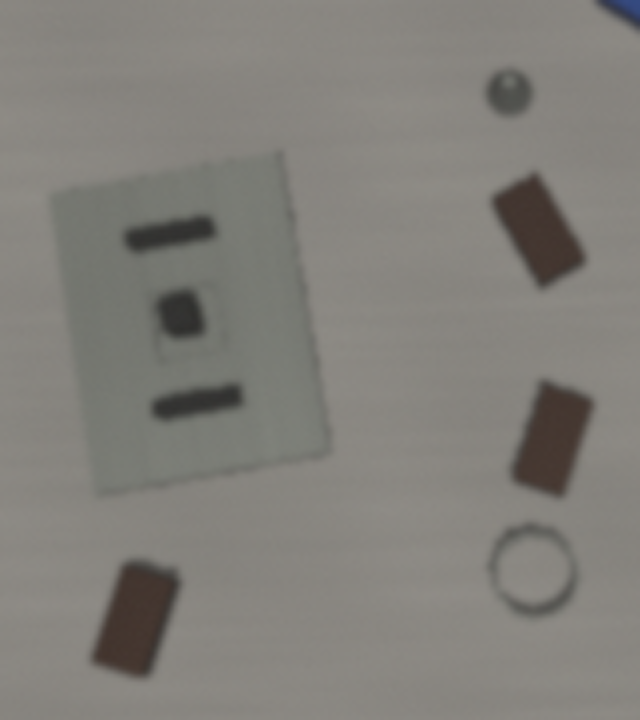

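```bash
cat >> h.py <<'E'
def box(x,y,yaw,lx,ly,z0,z1):
    c,s=np.cos(yaw),np.sin(yaw)
    P=[]
    for z in (z0,z1):
        for a,b in ((-1,-1),(1,-1),(1,1),(-1,1)):
            u,v=a*lx/2,b*ly/2
            P.append([x+c*u-s*v,y+s*u+c*v,z])
    return np.array(P)
def draw(c,name,boxes,x0,y0,x1,y1,s):
    im=cv2.resize(c['image'][y0:y1,x0:x1,::-1],None,fx=s,fy=s,interpolation=cv2.INTER_CUBIC)
    for P,col in boxes:
        q=((proj(c,P)+0.5-[x0,y0])*s-0.5).round().astype(int)
        for k in range(0,len(P),4): cv2.polylines(im,[q[k:k+4].reshape(-1,1,2)],True,col,1)
    cv2.imwrite('pics/'+name+'.png',im)
def fitbox(c,mask,p0,lx,ly,z0,z1):
    """IoU fit of box silhouette to mask; supersampled"""
    from scipy.optimize import minimize
    ys,xs=np.nonzero(mask); a0=np.array([xs.min()-8,ys.min()-8]);b=np.array([xs.max()+9,ys.max()+9]);S=8
    M=cv2.resize(mask[a0[1]:b[1],a0[0]:b[0]].astype(np.float32),None,fx=S,fy=S,interpolation=cv2.INTER_LINEAR)
    M=np.clip(M,0,1)
    def cost(p):
        q=(proj(c,box(p[0],p[1],p[2],lx,ly,z0,z1))+0.5-a0)*S-0.5
        h=cv2.convexHull(q.astype(np.float32))
        A=np.zeros_like(M); cv2.fillConvexPoly(A,(h*16).round().astype(np.int32),1.0,shift=4)
        return np.abs(A-M).sum()/M.sum()
    best=minimize(cost,p0,method='Nelder-Mead',options=dict(initial_simplex=np.array(p0)+np.array([[0,0,0],[.01,0,0],[0,.01,0],[0,0,.2]]),xatol=1e-5,fatol=1e-5,maxiter=600))
    return best.x,best.fun
E
python3 - <<'E'
from h import *
import pickle
c=pickle.load(open('top0.pkl','rb'))
im=c['image'].astype(int)
m=((im.max(2)<85)&(im[...,0]>im[...,2]+4)).astype(np.uint8)
n,l,s,ce=cv2.connectedComponentsWithStats(m)
B=[]
for i in range(1,n):
    if 80<s[i,4]<500 and s[i,0]>200:
        p=np.argwhere(l==i)[:,::-1]; W=unproj(c,p,0.02)[:,:2]; mu=W.mean(0)
        u,sv,vt=np.linalg.svd(W-mu); yaw=np.arctan2(vt[0,1],vt[0,0])
        f=fitbox(c,(l==i),[mu[0],mu[1],yaw],.07,.038,0,.04); print(s[i],mu,yaw,f)
        B.append((box(*f[0],.07,.038,0,.04),(0,255,255)))
# tin floor chocolate
i=l[250,425]; p=np.argwhere(l==i)[:,::-1]; W=unproj(c,p,0.08)[:,:2]
print(cv2.minAreaRect((W*1000).astype(np.float32)))
T=(.553,-.244,np.radians(2.5))
B+=[(box(*T,.186,.136,.137,.137),(0,0,255)),(box(*T,.180,.130,.137,.137),(0,0,255)),(box(*T,.190,.200,.035,.035),(0,255,0))]
draw(c,'o1',B,375,170,475,300,5); draw(c,'o2',B,200,180,360,360,4)
E
```

```text
[471 123  27  30 301] [ 0.8892632  -0.42906589] -2.734960662984238 (array([ 0.89139754, -0.43034148, -2.67175998]), np.float64(0.7163990139961243))
[525 147  18  12  87] [ 0.85200594 -0.57210363] -1.0692593003028197 (array([ 0.82089483, -0.47988141, -0.82481486]), np.float64(1.0))
[324 224  22  27 320] [ 0.61752146 -0.00403139] -2.6583878765552362 (array([ 0.61687779, -0.00432138, -2.69313369]), np.float64(0.21568183600902557))
[329 276  18  27 324] [ 0.47132297 -0.00936382] 2.8180932806631205 (array([ 0.47075389, -0.00944908,  2.79969711]), np.float64(0.14504967629909515))
[419 318  12  19  93] [ 0.36650428 -0.24122131] 2.8007923762209757 (array([ 0.46378823, -0.27393736,  2.25017509]), np.float64(1.0))
[224 321  21  28 376] [0.35536187 0.2787154 ] 2.806612037129083 (array([0.35568898, 0.27813452, 2.80421282]), np.float64(0.153722882270813))
((606.6629638671875, -232.10409545898438), (279.68865966796875, 147.82070922851562), 3.0244457721710205)
```

View pics/o1.png

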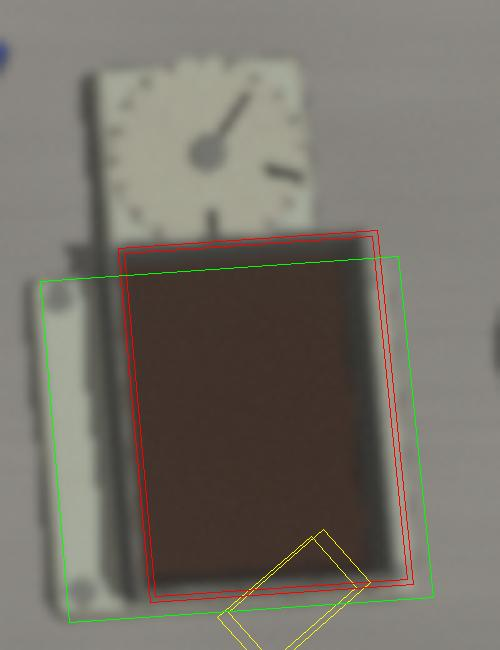

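View pics/o2.png

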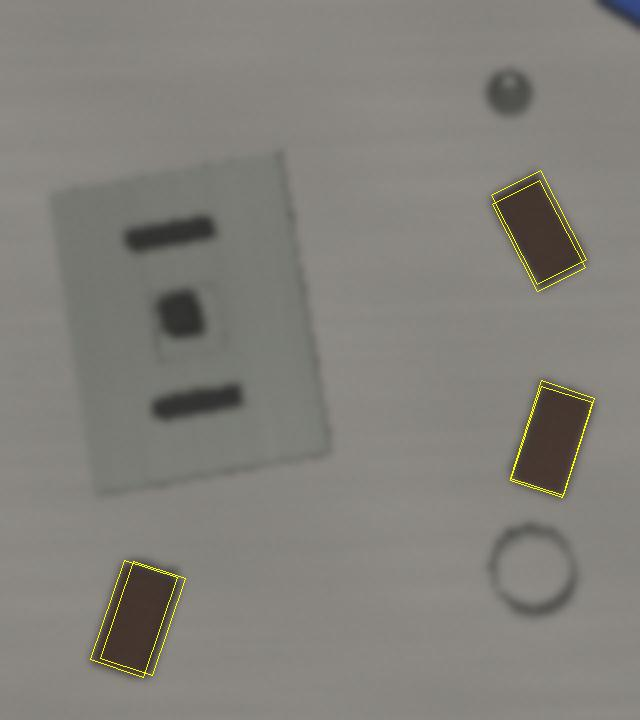

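```bash
python3 - <<'E'
from h import *
import pickle
c=pickle.load(open('top0.pkl','rb'))
sc=cam('scene'); pickle.dump(sc,open('scene0.pkl','wb'))
T=(.554,-.238,np.radians(2.9))
co,si=np.cos(T[2]),np.sin(T[2])
D=(T[0]+co*.1505,T[1]+si*.1505,T[2])
B=[(box(*T,.186,.136,.138,.138),(0,0,255)),(box(*T,.180,.130,.138,.138),(0,0,255)),(box(*T,.190,.200,.035,.035),(0,255,0)),(box(*D,.113,.116,.06,.06),(255,0,255))]
# lids guess
L=(.534,.232,np.radians(9))
B+=[(box(*L,.216,.166,.019,.019),(0,0,255))]
def off(a,z): return (L[0]+a*np.cos(L[2]),L[1]+a*np.sin(L[2]),L[2])
B+=[(box(*L,.024,.024,.074,.074),(0,255,255))]
for a in (.060,-.060): B+=[(box(*off(a,0),.012,.060,.019,.055),(255,255,0))]
draw(c,'o1',B,375,170,475,300,5); draw(c,'o2',B,200,200,300,320,6)
draw(sc,'o3',B,180,160,310,290,6)
draw(sc,'o4',B,355,235,465,345,7)
E
```

```text
(no output)
```

View pics/o1.png

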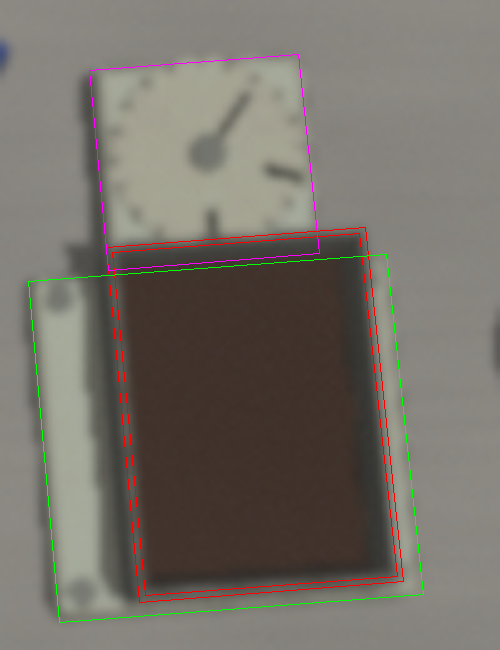

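View pics/o2.png

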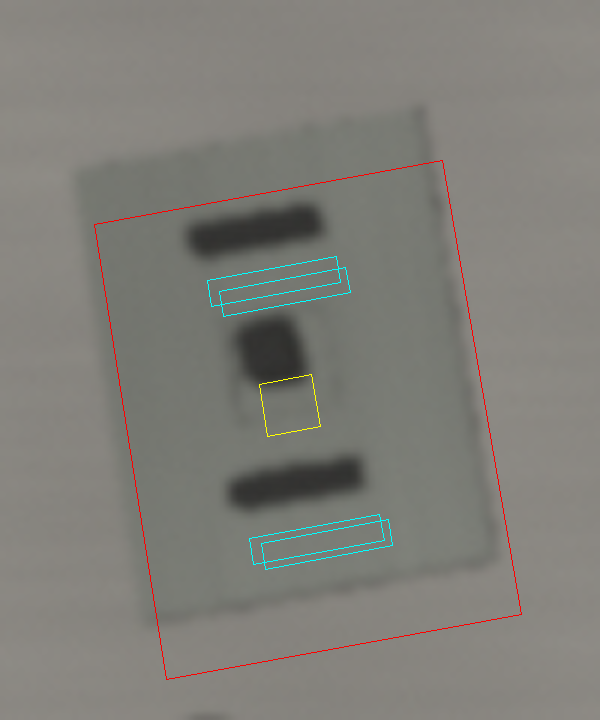

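View pics/o3.png

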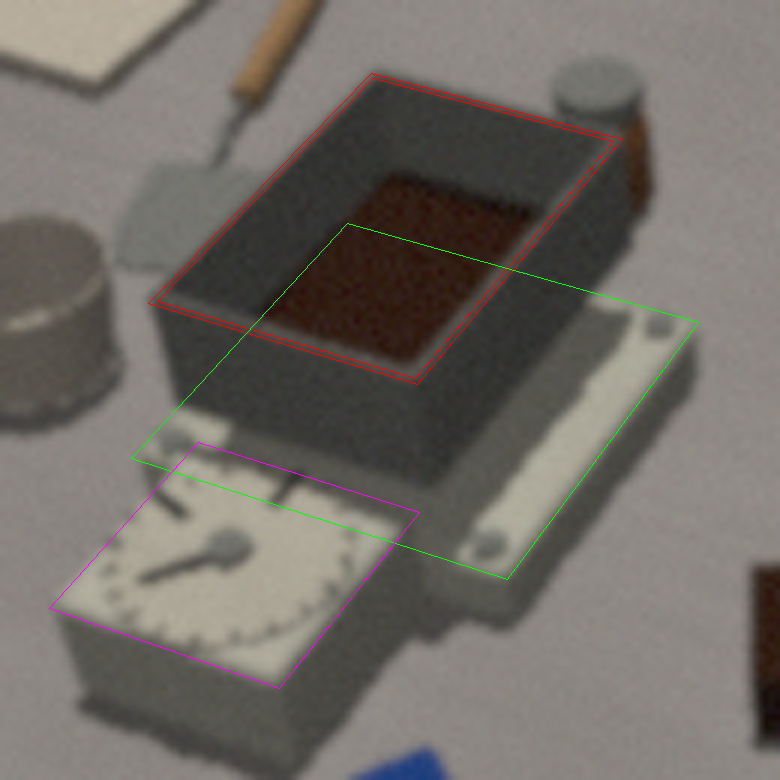

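View pics/o4.png

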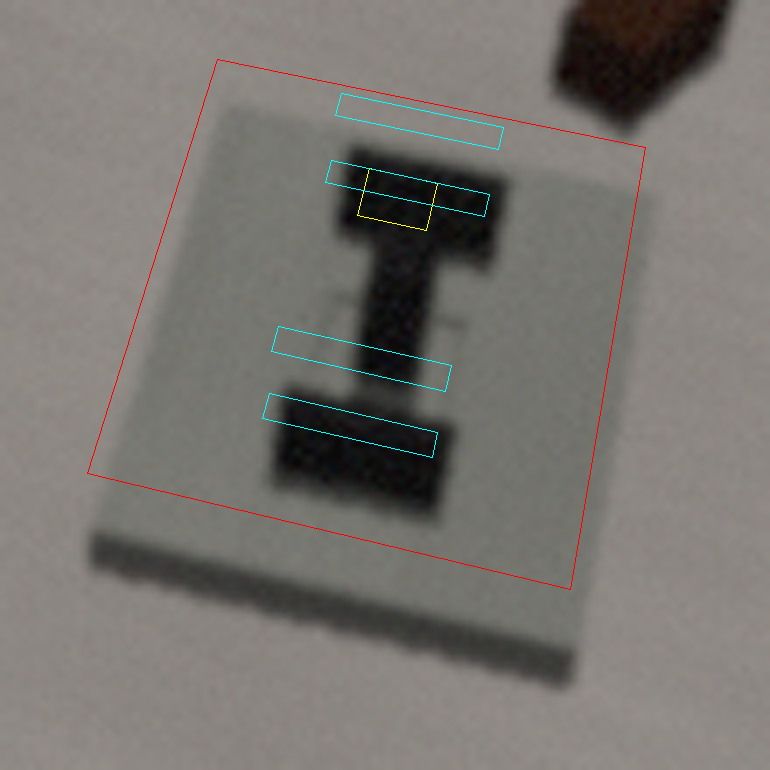

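```bash
python3 - <<'E'
from h import *
to([.471,-.009,.2],np.radians(70.4))
E
```

```text
t 0.25 p [0.2543 0.5433 0.2308] f [ 0.3 -0.5  0.2] w 0.997 toolx [ 0.906 -0.424  0.   ] y [-0.424 -0.906  0.001] z [-0.    -0.001 -1.   ] q6 [ 1.47  0.04  0.08 -0.   -1.62 -0.33]
tool shift [0.4304 0.4083 0.0312]
level rx,ry 0.0009 -0.0001
rz -0.0957
```

```bash
python3 -m inch '[{"x":0.036,"y":0.034,"z":0.002},{"x":0.036,"y":0.034,"z":0.002},{"x":0.036,"y":0.034,"z":0.002},{"x":0.036,"y":0.034,"z":0.002},{"x":0.036,"y":0.034,"z":0.002},{"x":0.036,"y":0.034,"z":0.002},{"x":0.036,"y":0.034,"z":0.002},{"x":0.036,"y":0.034,"z":0.002},{"x":0.036,"y":0.034,"z":0.002},{"x":0.036,"y":0.034,"z":0.002}]'; python3 - <<'E'
from h import *
to([.471,-.009,.2],np.radians(70.4))
E
```

```text
t 0.25 p [0.2543 0.5433 0.2308] f [ 0.3 -0.5  0.2] w 0.997 toolx [ 0.906 -0.424  0.   ] y [-0.424 -0.906  0.001] z [-0.    -0.001 -1.   ] q6 [ 1.47  0.04  0.08 -0.   -1.62 -0.33]
tool shift [0.4304 0.4083 0.0312]
level rx,ry 0.0009 -0.0001
rz -0.0957invalid input at $[0]: expected keys rx, ry, rz, x, y, z, claw
```

```bash
python3 -m inch '[{"rx":0,"ry":0,"rz":0,"x":0.036,"y":0.034,"z":0.002,"claw":0},{"rx":0,"ry":0,"rz":0,"x":0.036,"y":0.034,"z":0.002,"claw":0},{"rx":0,"ry":0,"rz":0,"x":0.036,"y":0.034,"z":0.002,"claw":0},{"rx":0,"ry":0,"rz":0,"x":0.036,"y":0.034,"z":0.002,"claw":0},{"rx":0,"ry":0,"rz":0,"x":0.036,"y":0.034,"z":0.002,"claw":0},{"rx":0,"ry":0,"rz":0,"x":0.036,"y":0.034,"z":0.002,"claw":0},{"rx":0,"ry":0,"rz":0,"x":0.036,"y":0.034,"z":0.002,"claw":0},{"rx":0,"ry":0,"rz":0,"x":0.036,"y":0.034,"z":0.002,"claw":0},{"rx":0,"ry":0,"rz":0,"x":0.036,"y":0.034,"z":0.002,"claw":0},{"rx":0,"ry":0,"rz":-0.096,"x":0,"y":0,"z":0,"claw":0}]'; python3 - <<'E'
from h import *
to([.471,-.009,.2],np.radians(70.4))
E
```

```text
time: 1.25
ee_pos: [0.4184, 0.121, 0.2108]
eef_rot: [3.092, -0.525, 0.003]
ft_force: [-0.9, 0.7, 0.4]
width: 0.998
t 1.25 p [0.4184 0.121  0.2108] f [-0.9  0.7  0.4] w 0.998 toolx [ 0.944 -0.33   0.002] y [-0.33  -0.944  0.005] z [ 0.001 -0.005 -1.   ] q6 [ 0.75 -0.41 -0.35  0.   -1.64  0.48]
tool shift [0.0925 0.1053 0.0115]
level rx,ry 0.0046 -0.0024
rz 0.0056
```

```bash
python3 -m inch '[{"rx":0,"ry":0,"rz":0,"x":0.031,"y":0.035,"z":0.01,"claw":0},{"rx":0,"ry":0,"rz":0,"x":0.031,"y":0.035,"z":0.01,"claw":0},{"rx":0.005,"ry":-0.002,"rz":0.005,"x":0.031,"y":0.035,"z":0.01,"claw":0},{"rx":0,"ry":0,"rz":0,"x":0,"y":0,"z":0.01,"claw":0}]'; python3 - <<'E'
from h import *
s,R=st()
c=cam('wrist')
B=[(box(.4708,-.0094,2.80,.07,.038,0,.04),(0,255,255))]
draw(c,'w1',B,0,0,640,480,1)
E
```

```text
time: 1.65
ee_pos: [0.473, -0.0122, 0.1725]
eef_rot: [-3.093, 0.528, -0.007]
ft_force: [0.7, 0.0, -0.7]
width: 1.002
t 1.65 p [ 0.473  -0.0122  0.1725] f [ 0.7  0.  -0.7] w 1.002 toolx [ 0.943 -0.332  0.004] y [-0.332 -0.943 -0.005] z [ 0.005  0.003 -1.   ] q6 [ 0.4  -0.31 -0.34 -0.   -1.54  0.83]
```

View pics/w1.png

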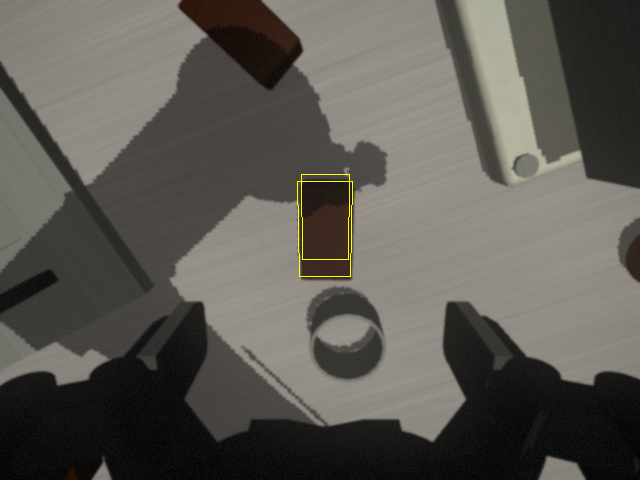

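```bash
python3 - <<'E'
from h import *
to([.4708,-.0094,.008],2.80+np.pi/2)
E
```

```text
t 1.7 p [ 0.4719 -0.0103  0.1705] f [-0.4  0.3 -2.7] w 0.999 toolx [ 0.944 -0.331  0.001] y [-0.331 -0.944 -0.004] z [ 0.002  0.004 -1.   ] q6 [ 0.41 -0.31 -0.34 -0.   -1.54  0.83]
tool shift [-0.0015  0.0002  0.1625]
level rx,ry -0.0042 -0.0009
rz 0.0046
```

```bash
python3 -m inch '[{"rx":-0.004,"ry":0,"rz":0.004,"x":-0.001,"y":0,"z":0.04,"claw":0},{"rx":0,"ry":0,"rz":0,"x":0,"y":0,"z":0.04,"claw":0},{"rx":0,"ry":0,"rz":0,"x":0,"y":0,"z":0.04,"claw":0},{"rx":0,"ry":0,"rz":0,"x":0,"y":0,"z":0.03,"claw":0},{"rx":0,"ry":0,"rz":0,"x":0,"y":0,"z":0.01,"claw":0}]'; python3 - <<'E'
from h import *
to([.4708,-.0094,.008],2.80+np.pi/2)
E
```

```text
time: 2.2
ee_pos: [0.4723, -0.0067, 0.0084]
eef_rot: [-3.093, 0.53, -0.01]
ft_force: [-1.0, 0.5, -0.3]
width: 1.0
t 2.2 p [ 0.4723 -0.0067  0.0084] f [-1.   0.5 -0.3] w 1.0 toolx [ 0.943 -0.333  0.006] y [-0.333 -0.943 -0.004] z [ 0.007  0.002 -1.   ] q6 [ 0.42 -0.23 -0.58  0.   -1.22  0.82]
tool shift [-0.0006  0.003   0.0004]
level rx,ry -0.0045 -0.006
rz 0.0021
```

```bash
python3 -m inch '[{"rx":-0.004,"ry":-0.006,"rz":0,"x":0,"y":0.003,"z":0,"claw":0},{"rx":0,"ry":0,"rz":0,"x":0,"y":0,"z":0,"claw":255},{"rx":0,"ry":0,"rz":0,"x":0,"y":0,"z":0,"claw":255},{"rx":0,"ry":0,"rz":0,"x":0,"y":0,"z":0,"claw":255},{"rx":0,"ry":0,"rz":0,"x":0,"y":0,"z":0,"claw":255},{"rx":0,"ry":0,"rz":0,"x":0,"y":0,"z":0,"claw":255},{"rx":0,"ry":0,"rz":0,"x":0,"y":0,"z":0,"claw":255}]'; python3 - <<'E'
from h import *
st()
E
```

```text
time: 2.9
ee_pos: [0.4744, -0.0074, 0.0148]
eef_rot: [-3.094, 0.525, -0.011]
ft_force: [-0.4, 0.6, -1.2]
width: 0.432
t 2.9 p [ 0.4744 -0.0074  0.0148] f [-0.4  0.6 -1.2] w 0.432 toolx [ 0.944 -0.33   0.006] y [-0.33  -0.944 -0.004] z [ 0.007  0.002 -1.   ] q6 [ 0.41 -0.23 -0.57  0.   -1.23  0.82]
```

```bash
python3 -m inch '[{"rx":0,"ry":0,"rz":0,"x":0,"y":0,"z":-0.03,"claw":255},{"rx":0,"ry":0,"rz":0,"x":0,"y":0,"z":-0.045,"claw":255},{"rx":0,"ry":0,"rz":0,"x":0,"y":0,"z":-0.045,"claw":255},{"rx":0,"ry":0,"rz":0,"x":0,"y":0,"z":-0.045,"claw":255},{"rx":0,"ry":0,"rz":0,"x":0,"y":0,"z":-0.02,"claw":255}]'; python3 - <<'E'
from h import *
s,R=st()
w=cam('wrist');sc=cam('scene')
crop(w,'w2',0,0,640,480,1); crop(sc,'s2',200,100,500,300,2.6)
T=np.array([.555,-.238]);a=np.radians(2.9)
for k in (-.043,.043):
    p=T+k*np.array([np.cos(a),np.sin(a)]); print(k,p); to([p[0],p[1],.21],a+np.pi/2)
E
```

```text
time: 3.4
ee_pos: [0.4697, -0.0088, 0.2003]
eef_rot: [3.096, -0.528, -0.007]
ft_force: [0.1, -0.7, -1.7]
width: 0.433
t 3.4 p [ 0.4697 -0.0088  0.2003] f [ 0.1 -0.7 -1.7] w 0.433 toolx [ 0.944 -0.331 -0.004] y [-0.331 -0.944  0.002] z [-0.005 -0.    -1.   ] q6 [ 0.41 -0.31 -0.29 -0.   -1.6   0.82]
-0.043 [ 0.51205507 -0.2401755 ]
t 3.5 p [ 0.47   -0.0086  0.1996] f [ 0.8  0.2 -1.1] w 0.435 toolx [ 0.944 -0.331 -0.004] y [-0.331 -0.944  0.001] z [-0.004  0.    -1.   ] q6 [ 0.41 -0.31 -0.29 -0.   -1.6   0.82]
tool shift [ 0.1163  0.2046 -0.0106]
level rx,ry 0.001 0.0038
rz -0.3882
0.043 [ 0.59794493 -0.2358245 ]
t 3.5 p [ 0.47   -0.0086  0.1996] f [ 0.8  0.2 -1.1] w 0.435 toolx [ 0.944 -0.331 -0.004] y [-0.331 -0.944  0.001] z [-0.004  0.    -1.   ] q6 [ 0.41 -0.31 -0.29 -0.   -1.6   0.82]
tool shift [ 0.1959  0.1721 -0.011 ]
level rx,ry 0.001 0.0038
rz -0.3882
```

View pics/w2.png

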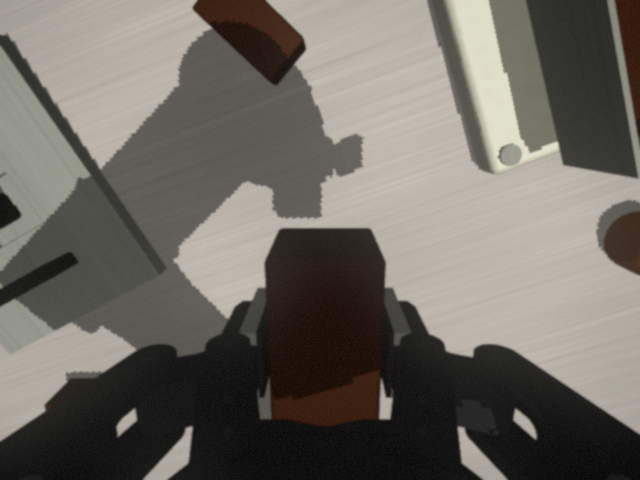

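View pics/s2.png

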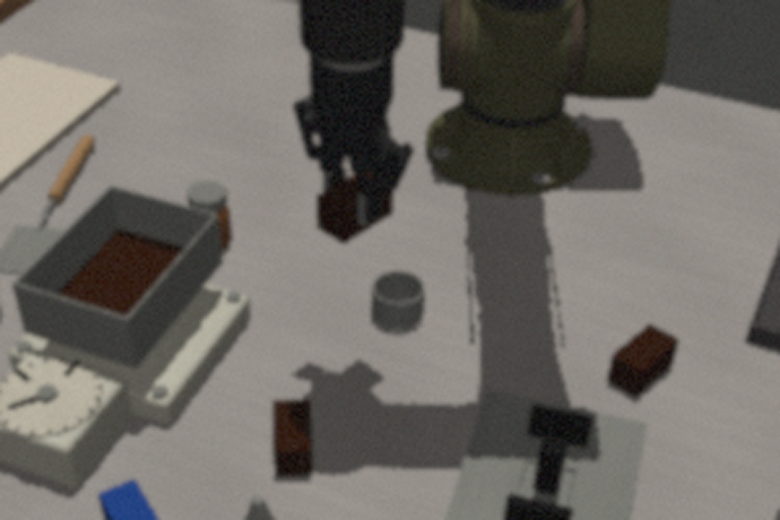

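```bash
python3 -m inch '[{"rx":0,"ry":0.003,"rz":0,"x":0.023,"y":0.041,"z":-0.006,"claw":255},{"rx":0,"ry":0,"rz":0,"x":0.023,"y":0.041,"z":-0.004,"claw":255},{"rx":0,"ry":0,"rz":0,"x":0.023,"y":0.041,"z":0,"claw":255},{"rx":0,"ry":0,"rz":0,"x":0.023,"y":0.041,"z":0,"claw":255},{"rx":0,"ry":0,"rz":0,"x":0.023,"y":0.041,"z":0,"claw":255},{"rx":0,"ry":0,"rz":-0.13,"x":0,"y":0,"z":0,"claw":255},{"rx":0,"ry":0,"rz":-0.13,"x":0,"y":0,"z":0,"claw":255},{"rx":0,"ry":0,"rz":-0.13,"x":0,"y":0,"z":0,"claw":255},{"rx":0,"ry":0,"rz":0,"x":0,"y":0,"z":0,"claw":255}]'; python3 - <<'E'
from h import *
a=np.radians(2.9)
to([.512,-.240,.17],a+np.pi/2)
w=cam('wrist')
T=(.555,-.238,a)
B=[(box(*T,.186,.136,.138,.138),(0,0,255)),(box(*T,.180,.130,.138,.138),(0,0,255)),(box(*T,.190,.200,.035,.035),(0,255,0))]
draw(w,'w3',B,0,0,640,480,1)
E
```

```text
time: 4.4
ee_pos: [0.5089, -0.2471, 0.194]
eef_rot: [-3.131, -0.107, 0.03]
ft_force: [-0.4, 0.1, -2.0]
width: 0.435
t 4.4 p [ 0.5089 -0.2471  0.194 ] f [-0.4  0.1 -2. ] w 0.435 toolx [ 0.997  0.068 -0.019] y [ 0.068 -0.998 -0.009] z [-0.019  0.008 -1.   ] q6 [-0.1  -0.03 -0.05 -0.01 -1.57  1.74]
tool shift [ 0.004  -0.0067  0.024 ]
level rx,ry -0.0091 0.0186
rz 0.0179
```

View pics/w3.png

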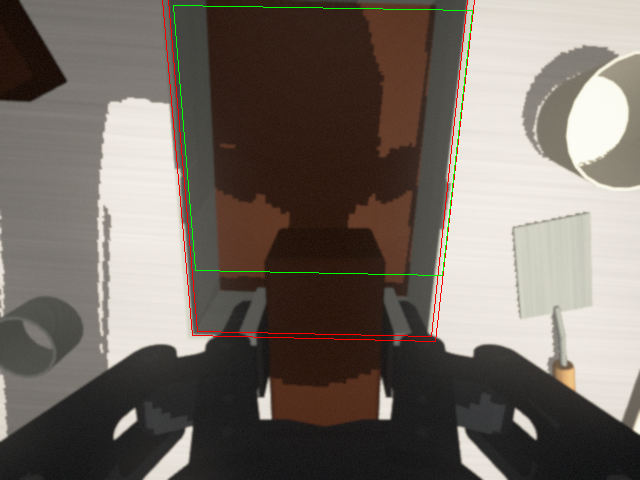

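```bash
python3 -m inch '[{"rx":-0.009,"ry":0.018,"rz":0.018,"x":0.004,"y":-0.006,"z":0,"claw":255},{"rx":0,"ry":0,"rz":0,"x":0,"y":0,"z":0.005,"claw":255}]'; python3 - <<'E'
from h import *
a=np.radians(2.9)
to([.512,-.240,.12],a+np.pi/2)
E
```

```text
time: 4.65
ee_pos: [0.5124, -0.2404, 0.1877]
eef_rot: [-3.141, -0.062, 0.003]
ft_force: [-0.0, -0.9, -0.9]
width: 0.432
t 4.65 p [ 0.5124 -0.2404  0.1877] f [-0.  -0.9 -0.9] w 0.432 toolx [ 0.999  0.04  -0.002] y [ 0.04  -0.999 -0.   ] z [-0.002  0.    -1.   ] q6 [-0.08 -0.05 -0.08  0.   -1.54  1.69]
tool shift [-0.0002 -0.0004  0.0677]
level rx,ry -0.0002 0.0017
rz -0.0109
```

```bash
python3 -m inch '[{"rx":0,"ry":0,"rz":-0.01,"x":0,"y":0,"z":0.03,"claw":255},{"rx":0,"ry":0,"rz":0,"x":0,"y":0,"z":0.03,"claw":255},{"rx":0,"ry":0,"rz":0,"x":0,"y":0,"z":0.01,"claw":255},{"rx":0,"ry":0,"rz":0,"x":0,"y":0,"z":0.004,"claw":255}]'; python3 - <<'E'
from h import *
a=np.radians(2.9)
to([.512,-.240,.12],a+np.pi/2)
sc=cam('scene'); crop(sc,'s3',180,120,320,290,4)
E
```

```text
time: 5.05
ee_pos: [0.5118, -0.2397, 0.1104]
eef_rot: [-3.14, -0.07, 0.004]
ft_force: [1.0, -0.5, -0.8]
width: 0.433
t 5.05 p [ 0.5118 -0.2397  0.1104] f [ 1.  -0.5 -0.8] w 0.433 toolx [ 0.999  0.045 -0.003] y [ 0.045 -0.999 -0.001] z [-0.003  0.001 -1.   ] q6 [-0.08 -0.03 -0.21 -0.   -1.4   1.7 ]
tool shift [ 0.0002  0.0003 -0.0096]
level rx,ry -0.0009 0.0027
rz -0.0059
```

View pics/s3.png

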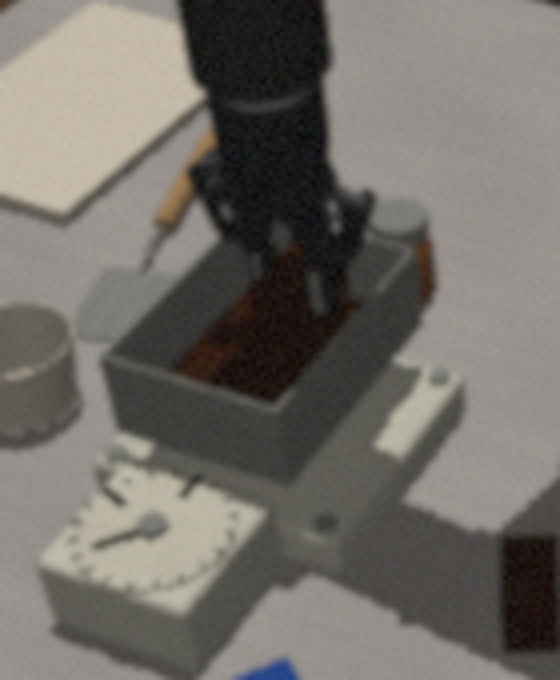

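```bash
python3 -m inch '[{"rx":0,"ry":0,"rz":0,"x":0,"y":0,"z":0.007,"claw":255},{"rx":0,"ry":0,"rz":0,"x":0,"y":0,"z":0.006,"claw":255},{"rx":0,"ry":0,"rz":0,"x":0,"y":0,"z":0.004,"claw":255},{"rx":0,"ry":0,"rz":0,"x":0,"y":0,"z":0.003,"claw":255},{"rx":0,"ry":0,"rz":0,"x":0,"y":0,"z":0.0,"claw":255}]'; python3 - <<'E'
from h import *
a=np.radians(2.9)
to([.512,-.240,.12],a+np.pi/2)
sc=cam('scene'); crop(sc,'s4',180,160,310,290,5)
E
```

```text
time: 5.6
ee_pos: [0.5134, -0.2403, 0.0924]
eef_rot: [3.14, 0.069, 0.003]
ft_force: [-0.2, -0.4, -0.4]
width: 0.432
t 5.6 p [ 0.5134 -0.2403  0.0924] f [-0.2 -0.4 -0.4] w 0.432 toolx [0.999 0.044 0.002] y [ 0.044 -0.999  0.001] z [ 0.002 -0.001 -1.   ] q6 [-0.08 -0.02 -0.23  0.   -1.36  1.7 ]
tool shift [-0.0013 -0.0003 -0.0276]
level rx,ry 0.0006 -0.0018
rz -0.0066
```

View pics/s4.png

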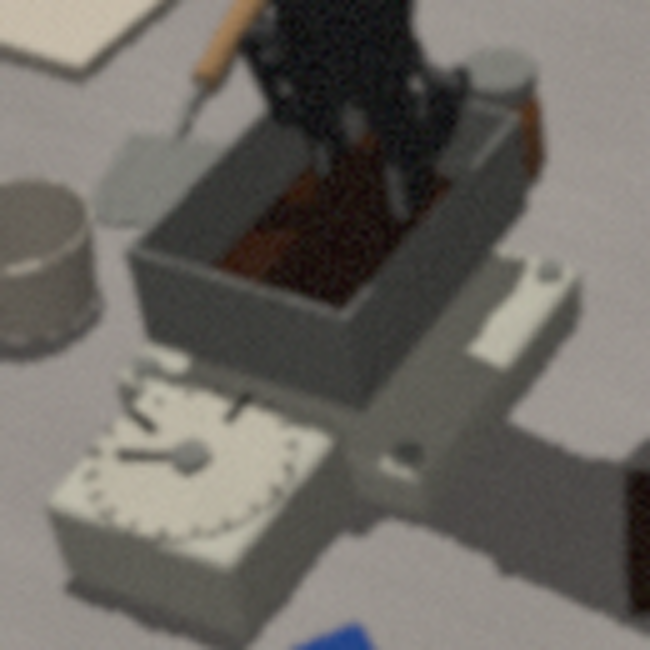

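```bash
python3 -m inch '[{"rx":0,"ry":0,"rz":0,"x":-0.001,"y":0,"z":0.002,"claw":255},{"rx":0,"ry":0,"rz":0,"x":0,"y":0,"z":0.001,"claw":90},{"rx":0,"ry":0,"rz":0,"x":0,"y":0,"z":0,"claw":90},{"rx":0,"ry":0,"rz":0,"x":0,"y":0,"z":0,"claw":90},{"rx":0,"ry":0,"rz":0,"x":0,"y":0,"z":-0.03,"claw":90},{"rx":0,"ry":0,"rz":0,"x":0,"y":0,"z":-0.04,"claw":90},{"rx":0,"ry":0,"rz":0,"x":0,"y":0,"z":-0.04,"claw":60},{"rx":0,"ry":0,"rz":0,"x":0,"y":0,"z":0,"claw":0}]'; python3 - <<'E'
from h import *
to([.6165,-.004,.2],.452+np.pi/2)
sc=cam('scene'); crop(sc,'s5',180,160,310,290,5)
t=cam('top'); crop(t,'t5',375,170,475,300,5)
E
```

```text
time: 6.45
ee_pos: [0.5117, -0.2409, 0.204]
eef_rot: [3.139, 0.069, 0.002]
ft_force: [-0.2, -0.5, 0.5]
width: 0.913
t 6.45 p [ 0.5117 -0.2409  0.204 ] f [-0.2 -0.5  0.5] w 0.913 toolx [0.999 0.044 0.002] y [ 0.044 -0.999  0.002] z [ 0.002 -0.002 -1.   ] q6 [-0.08 -0.05 -0.06  0.   -1.56  1.7 ]
tool shift [ 0.115  -0.2321  0.0036]
level rx,ry 0.0021 -0.0015
rz -0.4082
```

View pics/s5.png

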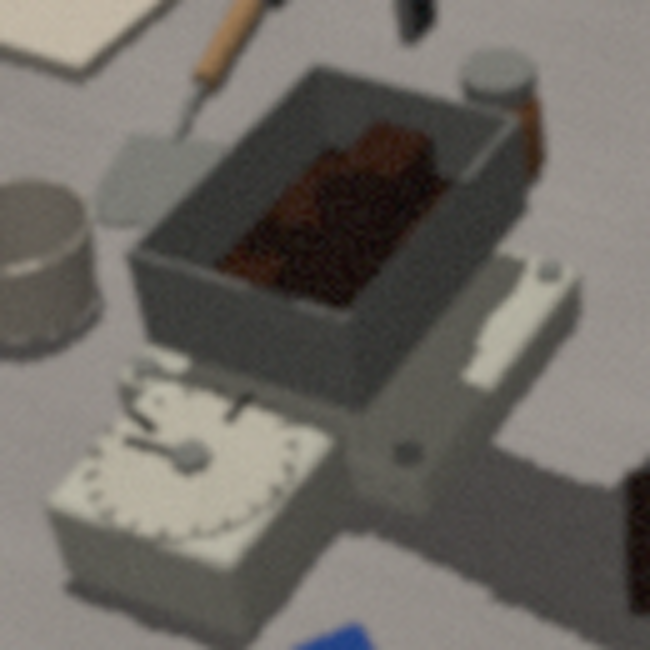

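View pics/t5.png

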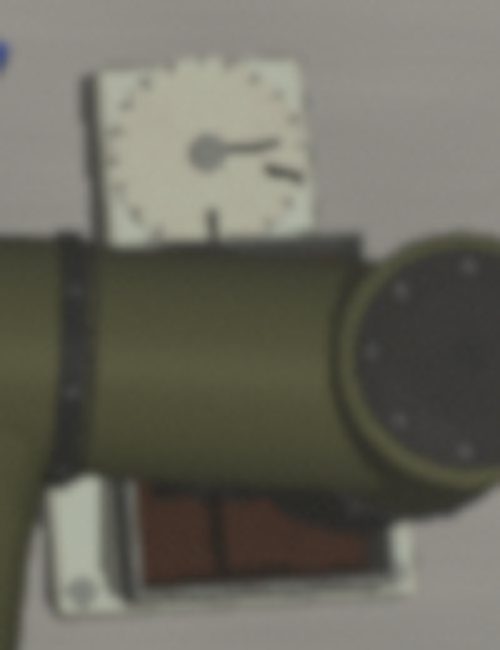

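```bash
python3 -m inch '[{"rx":0,"ry":0,"rz":0,"x":0.019,"y":-0.039,"z":0,"claw":0},{"rx":0,"ry":0,"rz":0,"x":0.019,"y":-0.039,"z":0,"claw":0},{"rx":0,"ry":0,"rz":0,"x":0.019,"y":-0.039,"z":0,"claw":0},{"rx":0,"ry":0,"rz":0,"x":0.019,"y":-0.039,"z":0,"claw":0},{"rx":0,"ry":0,"rz":0,"x":0.019,"y":-0.039,"z":0,"claw":0},{"rx":0,"ry":0,"rz":0,"x":0.019,"y":-0.039,"z":0,"claw":0},{"rx":0,"ry":0,"rz":-0.136,"x":0,"y":0,"z":0.01,"claw":0},{"rx":0,"ry":0,"rz":-0.136,"x":0,"y":0,"z":0.01,"claw":0},{"rx":0,"ry":0,"rz":-0.136,"x":0,"y":0,"z":0.01,"claw":0},{"rx":0,"ry":0,"rz":0,"x":0,"y":0,"z":0,"claw":0}]'; python3 - <<'E'
from h import *
to([.6165,-.004,.008],.452+np.pi/2)
c=cam('wrist')
draw(c,'w5',[(box(.6165,-.004,.448,.07,.038,0,.04),(0,255,255))],0,0,640,480,1)
t=cam('top'); crop(t,'t6',375,170,475,300,5)
E
```

```text
time: 7.55
ee_pos: [0.6119, 0.0094, 0.1499]
eef_rot: [-3.051, -0.72, 0.042]
ft_force: [1.0, 0.7, -0.6]
width: 1.001
t 7.55 p [0.6119 0.0094 0.1499] f [ 1.   0.7 -0.6] w 1.001 toolx [ 0.894  0.447 -0.024] y [ 0.447 -0.894 -0.012] z [-0.027 -0.    -1.   ] q6 [ 0.34  0.1   0.01 -0.01 -1.5   1.7 ]
tool shift [0.0016 0.0157 0.1417]
level rx,ry -0.0121 0.0245
rz 0.0117
```

View pics/w5.png

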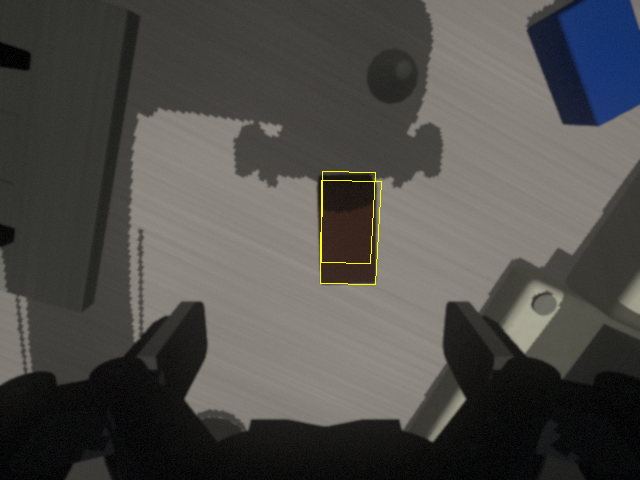

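View pics/t6.png

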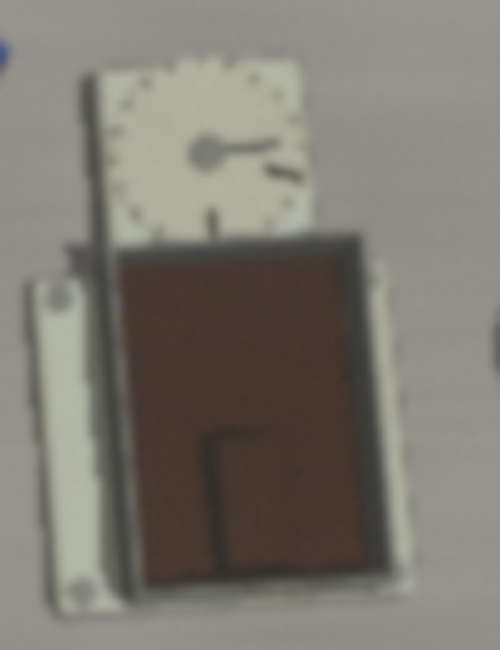

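```bash
python3 -m inch '[{"rx":-0.012,"ry":0.024,"rz":0.011,"x":0.001,"y":0.016,"z":0,"claw":0},{"rx":0,"ry":0,"rz":0,"x":0,"y":0,"z":0.03,"claw":0},{"rx":0,"ry":0,"rz":0,"x":0,"y":0,"z":0.03,"claw":0},{"rx":0,"ry":0,"rz":0,"x":0,"y":0,"z":0.02,"claw":0}]'; python3 - <<'E'
from h import *
to([.616,-.004,.008],.455+np.pi/2)
E
```

```text
time: 8.05
ee_pos: [0.6259, -0.0081, 0.0769]
eef_rot: [3.064, 0.675, 0.029]
ft_force: [-0.3, -1.0, 0.1]
width: 0.998
t 8.05 p [ 0.6259 -0.0081  0.0769] f [-0.3 -1.   0.1] w 0.998 toolx [0.907 0.42  0.017] y [ 0.42  -0.908  0.007] z [ 0.019  0.    -1.   ] q6 [ 0.31  0.13 -0.11  0.01 -1.32  1.69]
tool shift [-0.0085 -0.0084  0.0687]
level rx,ry 0.0075 -0.017
rz -0.0215
```

```bash
python3 -m inch '[{"rx":0.007,"ry":-0.016,"rz":-0.021,"x":-0.008,"y":-0.008,"z":0,"claw":0},{"rx":0,"ry":0,"rz":0,"x":0,"y":0,"z":0,"claw":0}]'; python3 - <<'E'
from h import *
to([.616,-.004,.008],.455+np.pi/2)
E
```

```text
time: 8.25
ee_pos: [0.6135, -0.0058, 0.075]
eef_rot: [3.062, 0.702, -0.005]
ft_force: [-0.5, 0.2, 1.2]
width: 1.0
t 8.25 p [ 0.6135 -0.0058  0.075 ] f [-0.5  0.2  1.2] w 1.0 toolx [ 0.9    0.435 -0.003] y [ 0.435 -0.9   -0.   ] z [-0.003 -0.001 -1.   ] q6 [ 0.32  0.12 -0.12  0.   -1.34  1.7 ]
tool shift [ 0.0033 -0.0005  0.067 ]
level rx,ry -0.0001 0.0033
rz -0.0044
```

```bash
python3 -m inch '[{"rx":0,"ry":0.003,"rz":-0.004,"x":0.003,"y":0,"z":0.03,"claw":0},{"rx":0,"ry":0,"rz":0,"x":0,"y":0,"z":0.025,"claw":0},{"rx":0,"ry":0,"rz":0,"x":0,"y":0,"z":0.01,"claw":0},{"rx":0,"ry":0,"rz":0,"x":0,"y":0,"z":0,"claw":255},{"rx":0,"ry":0,"rz":0,"x":0,"y":0,"z":0,"claw":255},{"rx":0,"ry":0,"rz":0,"x":0,"y":0,"z":0,"claw":255},{"rx":0,"ry":0,"rz":0,"x":0,"y":0,"z":0,"claw":255},{"rx":0,"ry":0,"rz":0,"x":0,"y":0,"z":0,"claw":255}]'; python3 - <<'E'
from h import *
to([.616,-.004,.008],.455+np.pi/2)
E
```

```text
time: 9.05
ee_pos: [0.6238, -0.0043, 0.0234]
eef_rot: [3.059, 0.703, 0.032]
ft_force: [0.3, -0.1, -0.8]
width: 0.427
t 9.05 p [ 0.6238 -0.0043  0.0234] f [ 0.3 -0.1 -0.8] w 0.427 toolx [0.899 0.437 0.019] y [ 0.437 -0.9    0.007] z [ 0.021  0.002 -1.   ] q6 [ 0.32  0.16 -0.17  0.   -1.22  1.71]
tool shift [-0.0071 -0.0038  0.0152]
level rx,ry 0.007 -0.0194
rz -0.003
```

```bash
python3 - <<'E'
from h import *
st()
c=cam('wrist'); crop(c,'w6',0,0,640,480,1)
st()
c=cam('scene'); crop(c,'s6',250,150,400,310,4)
st()
E
```

```text
t 9.05 p [ 0.6238 -0.0043  0.0234] f [ 0.3 -0.1 -0.8] w 0.427 toolx [0.899 0.437 0.019] y [ 0.437 -0.9    0.007] z [ 0.021  0.002 -1.   ] q6 [ 0.32  0.16 -0.17  0.   -1.22  1.71]
t 9.1 p [ 0.6238 -0.0044  0.0234] f [ 0.6 -0.6 -0.5] w 0.431 toolx [0.899 0.437 0.019] y [ 0.437 -0.9    0.007] z [ 0.021  0.002 -1.   ] q6 [ 0.32  0.16 -0.17  0.   -1.22  1.71]
t 9.15 p [ 0.6236 -0.0044  0.023 ] f [ 0.6 -0.6 -1.2] w 0.428 toolx [0.899 0.437 0.019] y [ 0.437 -0.9    0.007] z [ 0.02   0.002 -1.   ] q6 [ 0.32  0.16 -0.17  0.   -1.22  1.71]
```

View pics/w6.png

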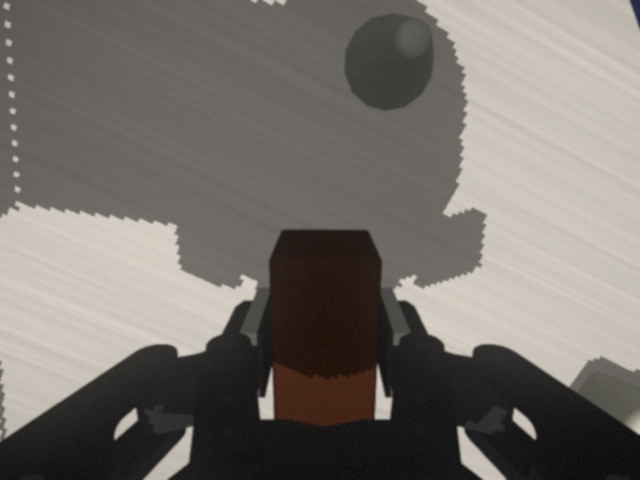

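View pics/s6.png

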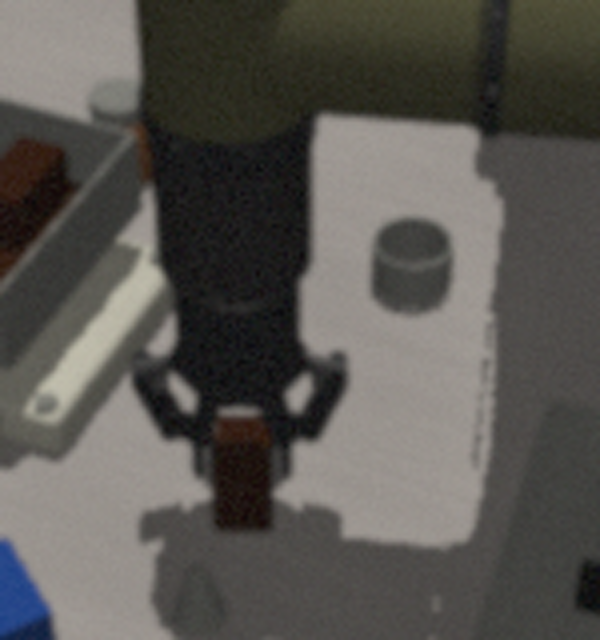

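```bash
python3 -m inch '[{"rx":0,"ry":0,"rz":0,"x":0,"y":0,"z":-0.03,"claw":255},{"rx":0,"ry":0,"rz":0,"x":0,"y":0,"z":-0.04,"claw":255},{"rx":0,"ry":0,"rz":0,"x":0,"y":0,"z":-0.045,"claw":255},{"rx":0,"ry":0,"rz":0,"x":0,"y":0,"z":-0.045,"claw":255},{"rx":0,"ry":0,"rz":0,"x":0,"y":0,"z":-0.02,"claw":255}]'; python3 - <<'E'
from h import *
a=np.radians(2.9)
to([.598,-.236,.205],a+np.pi/2)
E
```

```text
time: 9.65
ee_pos: [0.6165, -0.0056, 0.2017]
eef_rot: [3.061, 0.702, 0.009]
ft_force: [0.2, -0.2, -1.3]
width: 0.43
t 9.65 p [ 0.6165 -0.0056  0.2017] f [ 0.2 -0.2 -1.3] w 0.43 toolx [0.9   0.436 0.005] y [ 0.436 -0.9    0.003] z [ 0.006 -0.    -1.   ] q6 [ 0.32  0.08  0.07  0.   -1.56  1.71]
tool shift [-0.117   0.1993 -0.0033]
level rx,ry 0.0028 -0.0054
rz 0.4001
```

```bash
python3 -m inch '[{"rx":0,"ry":0,"rz":0,"x":-0.019,"y":0.033,"z":-0.003,"claw":255},{"rx":0,"ry":0,"rz":0,"x":-0.019,"y":0.033,"z":0,"claw":255},{"rx":0,"ry":0,"rz":0,"x":-0.019,"y":0.033,"z":0,"claw":255},{"rx":0,"ry":0,"rz":0,"x":-0.019,"y":0.033,"z":0,"claw":255},{"rx":0,"ry":0,"rz":0,"x":-0.019,"y":0.033,"z":0,"claw":255},{"rx":0,"ry":0,"rz":0,"x":-0.019,"y":0.033,"z":0,"claw":255},{"rx":0,"ry":0,"rz":0.133,"x":0,"y":0,"z":0,"claw":255},{"rx":0,"ry":0,"rz":0.133,"x":0,"y":0,"z":0,"claw":255},{"rx":0,"ry":0,"rz":0.133,"x":0,"y":0,"z":0,"claw":255}]'; python3 - <<'E'
from h import *
a=np.radians(2.9)
to([.598,-.236,.15],a+np.pi/2)
E
```

```text
time: 10.55
ee_pos: [0.5999, -0.242, 0.207]
eef_rot: [-3.139, -0.065, -0.015]
ft_force: [0.5, 0.1, -2.0]
width: 0.428
t 10.55 p [ 0.5999 -0.242   0.207 ] f [ 0.5  0.1 -2. ] w 0.428 toolx [0.999 0.041 0.01 ] y [ 0.041 -0.999 -0.002] z [ 0.01   0.002 -1.   ] q6 [-0.08  0.16  0.17 -0.   -1.57  1.69]
tool shift [-0.0023 -0.006   0.057 ]
level rx,ry -0.0021 -0.0098
rz -0.0094
```

```bash
python3 -m inch '[{"rx":-0.002,"ry":-0.009,"rz":-0.009,"x":-0.002,"y":-0.006,"z":0.01,"claw":255},{"rx":0,"ry":0,"rz":0,"x":0,"y":0,"z":0.02,"claw":255}]'; python3 - <<'E'
from h import *
a=np.radians(2.9)
to([.598,-.236,.12],a+np.pi/2)
c=cam('top'); crop(c,'t7',375,170,475,300,5)
c=cam('scene'); crop(c,'s7',180,160,310,290,5)
E
```

```text
time: 10.75
ee_pos: [0.5984, -0.2364, 0.1782]
eef_rot: [3.139, 0.082, 0.006]
ft_force: [1.1, -0.7, -2.2]
width: 0.428
t 10.75 p [ 0.5984 -0.2364  0.1782] f [ 1.1 -0.7 -2.2] w 0.428 toolx [0.999 0.052 0.004] y [ 0.052 -0.999  0.001] z [ 0.004 -0.001 -1.   ] q6 [-0.07  0.15  0.11  0.   -1.52  1.69]
tool shift [-0.0006 -0.0005  0.0582]
level rx,ry 0.0013 -0.0039
rz 0.0016
```

View pics/s7.png

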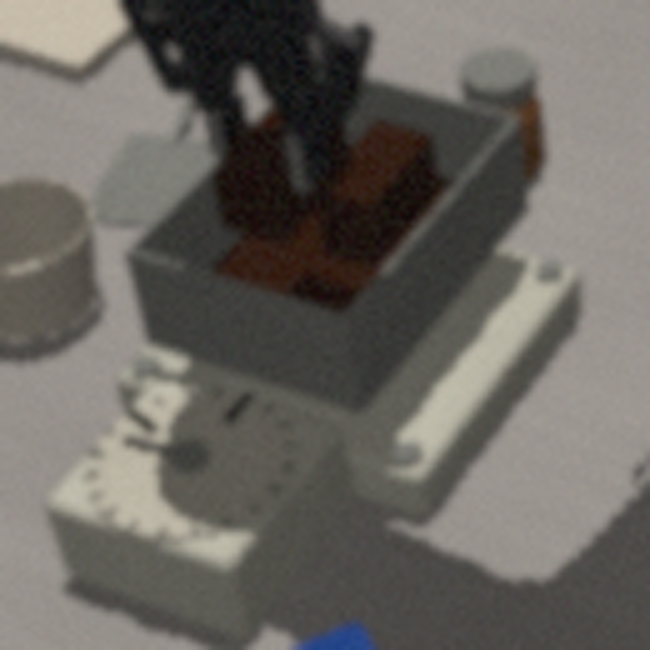

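```bash
python3 -m inch '[{"rx":0,"ry":-0.003,"rz":0,"x":0,"y":0,"z":0.035,"claw":255},{"rx":0,"ry":0,"rz":0,"x":0,"y":0,"z":0.03,"claw":255},{"rx":0,"ry":0,"rz":0,"x":0,"y":0,"z":0.01,"claw":255},{"rx":0,"ry":0,"rz":0,"x":0,"y":0,"z":0.005,"claw":255},{"rx":0,"ry":0,"rz":0,"x":0,"y":0,"z":0.003,"claw":255}]'; python3 - <<'E'
from h import *
a=np.radians(2.9)
to([.598,-.236,.12],a+np.pi/2)
c=cam('scene'); crop(c,'s8',180,160,310,290,5)
E
```

```text
time: 11.35
ee_pos: [0.5973, -0.2353, 0.0927]
eef_rot: [3.138, 0.101, -0.006]
ft_force: [-1.1, 0.6, 2.6]
width: 0.43
t 11.35 p [ 0.5973 -0.2353  0.0927] f [-1.1  0.6  2.6] w 0.43 toolx [ 0.998  0.064 -0.004] y [ 0.064 -0.998  0.002] z [-0.004 -0.002 -1.   ] q6 [-0.06  0.18 -0.02  0.   -1.38  1.7 ]
tool shift [ 0.0005  0.0008 -0.0273]
level rx,ry 0.0021 0.004
rz 0.0138
```

View pics/s8.png

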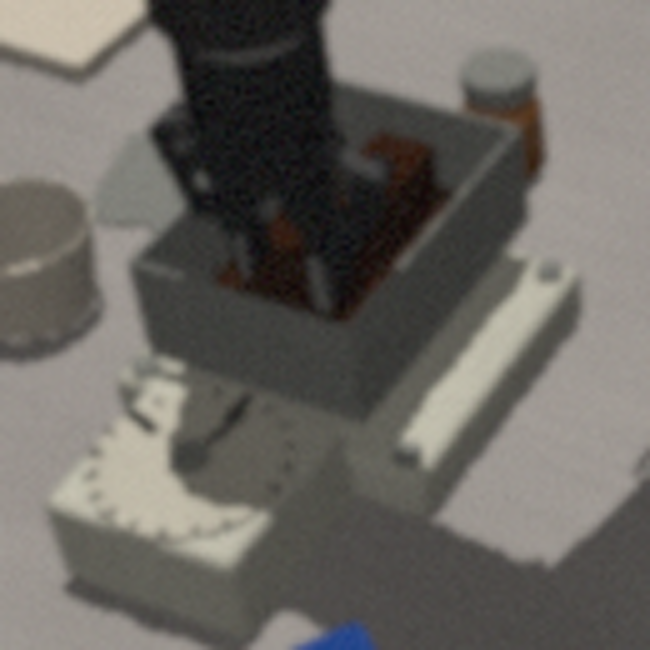

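```bash
python3 -m inch '[{"rx":0,"ry":0,"rz":0,"x":0,"y":0,"z":-0.003,"claw":255},{"rx":0,"ry":0,"rz":0,"x":0,"y":0,"z":-0.001,"claw":90},{"rx":0,"ry":0,"rz":0,"x":0,"y":0,"z":0,"claw":90},{"rx":0,"ry":0,"rz":0,"x":0,"y":0,"z":0,"claw":90},{"rx":0,"ry":0,"rz":0,"x":0,"y":0,"z":-0.03,"claw":90},{"rx":0,"ry":0,"rz":0,"x":0,"y":0,"z":-0.04,"claw":90},{"rx":0,"ry":0,"rz":0,"x":0,"y":0,"z":-0.045,"claw":60},{"rx":0,"ry":0,"rz":0,"x":0,"y":0,"z":-0.045,"claw":0},{"rx":0,"ry":0,"rz":0,"x":0,"y":0,"z":-0.02,"claw":0}]'; python3 - <<'E'
from h import *
st()
c=cam('scene'); crop(c,'s9',180,160,310,290,5)
to([.557,.240,.27],np.radians(10+0))
E
```

```text
time: 12.3
ee_pos: [0.5971, -0.2349, 0.2837]
eef_rot: [3.138, 0.102, -0.007]
ft_force: [1.2, -0.4, 1.2]
width: 1.0
t 12.3 p [ 0.5971 -0.2349  0.2837] f [ 1.2 -0.4  1.2] w 1.0 toolx [ 0.998  0.065 -0.005] y [ 0.065 -0.998  0.002] z [-0.005 -0.002 -1.   ] q6 [-0.06  0.17  0.32  0.   -1.72  1.7 ]
t 12.35 p [ 0.5974 -0.2352  0.2862] f [-2.5 -0.9  2.4] w 0.995 toolx [ 0.998  0.065 -0.002] y [ 0.065 -0.998  0.003] z [-0.002 -0.003 -1.   ] q6 [-0.06  0.17  0.32  0.   -1.73  1.7 ]
tool shift [-0.0096 -0.4769  0.0148]
level rx,ry 0.0029 0.0017
rz 1.461
```

View pics/s9.png

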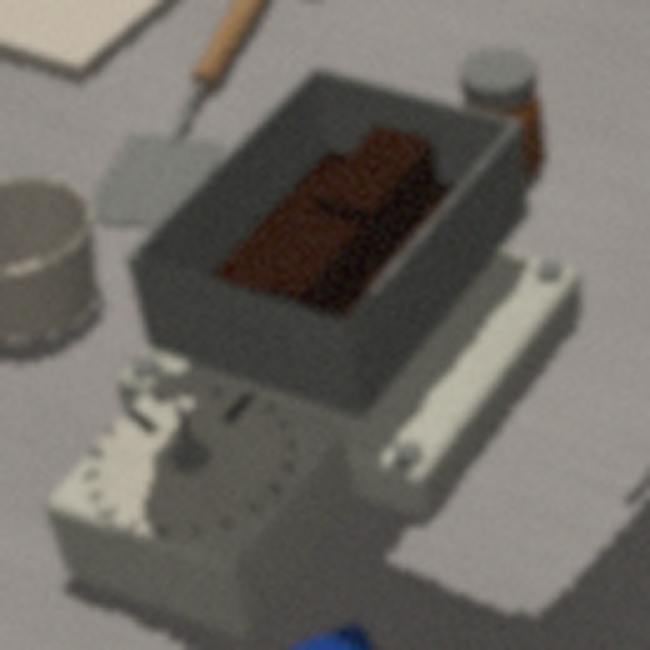

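```bash
python3 -m inch '[{"rx":0,"ry":0,"rz":0,"x":-0.001,"y":-0.04,"z":0,"claw":0},{"rx":0,"ry":0,"rz":0,"x":-0.001,"y":-0.045,"z":0,"claw":0},{"rx":0,"ry":0,"rz":0,"x":-0.001,"y":-0.048,"z":0,"claw":0},{"rx":0,"ry":0,"rz":0,"x":-0.001,"y":-0.048,"z":0,"claw":0},{"rx":0,"ry":0,"rz":0,"x":-0.001,"y":-0.048,"z":0,"claw":0},{"rx":0,"ry":0,"rz":0,"x":-0.001,"y":-0.048,"z":0,"claw":0},{"rx":0,"ry":0,"rz":0,"x":-0.001,"y":-0.048,"z":0,"claw":0},{"rx":0,"ry":0,"rz":0,"x":-0.001,"y":-0.048,"z":0,"claw":0},{"rx":0,"ry":0,"rz":0,"x":-0.001,"y":-0.045,"z":0,"claw":0},{"rx":0,"ry":0,"rz":0,"x":-0.001,"y":-0.04,"z":0,"claw":0}]'; python3 - <<'E'
from h import *
import pickle
c=cam('wrist'); pickle.dump(c,open('w10.pkl','wb'))
to([.557,.240,.2],np.radians(100))
L=(.557,.240,np.radians(10))
B=[(box(*L,.216,.166,.019,.019),(0,0,255)),(box(*L,.024,.024,.074,.074),(0,255,255))]
for a in (.060,-.060): B+=[(box(L[0]+a*np.cos(L[2]),L[1]+a*np.sin(L[2]),L[2],.012,.060,.019,.055),(255,255,0))]
draw(c,'w10',B,0,0,640,480,1)
c=cam('top'); crop(c,'t10',375,170,475,300,5)
E
```

```text
time: 13.35
ee_pos: [0.5575, 0.2332, 0.2866]
eef_rot: [3.139, 0.088, 0.007]
ft_force: [0.7, -0.6, -0.1]
width: 0.998
t 13.4 p [0.5567 0.238  0.2851] f [-1.2  0.2 -2.6] w 1.001 toolx [0.998 0.059 0.003] y [ 0.059 -0.998  0.001] z [ 0.003 -0.    -1.   ] q6 [ 0.74  0.07  0.21  0.   -1.71  0.89]
tool shift [ 0.0002 -0.002   0.0851]
level rx,ry 0.0005 -0.0029
rz -0.1152
```

View pics/w10.png

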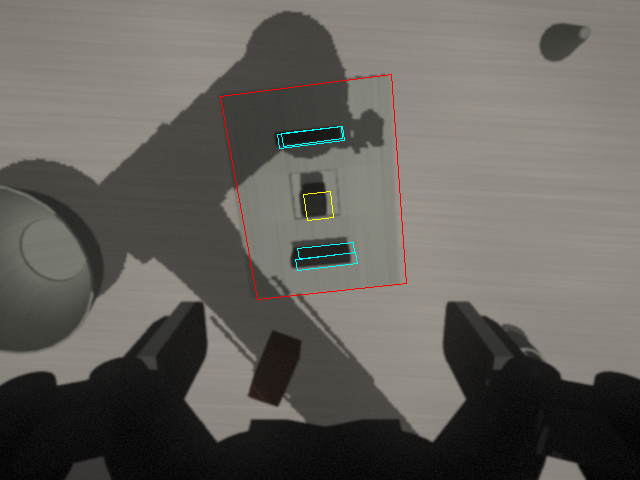

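View pics/t10.png

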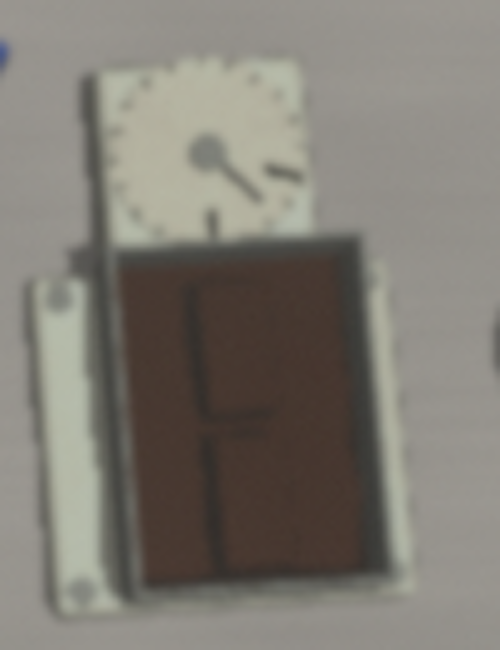

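```bash
python3 -m inch '[{"rx":0,"ry":0,"rz":-0.115,"x":0,"y":-0.002,"z":0.03,"claw":0},{"rx":0,"ry":0,"rz":0,"x":0,"y":0,"z":0.04,"claw":0},{"rx":0,"ry":0,"rz":0,"x":0,"y":0,"z":0.0,"claw":0}]'; python3 - <<'E'
from h import *
import pickle
r.camera('top')
c=cam('wrist'); pickle.dump(c,open('w11.pkl','wb'))
to([.557,.240,.2],np.radians(100))
L=(.557,.240,np.radians(10))
B=[(box(*L,.216,.166,.019,.019),(0,0,255)),(box(*L,.024,.024,.034,.074),(0,255,255)),(box(*L,.046,.046,.019,.019),(0,255,0))]
for a in (.060,-.060): B+=[(box(L[0]+a*np.cos(L[2]),L[1]+a*np.sin(L[2]),L[2],.012,.060,.019,.055),(255,255,0))]
draw(c,'w11',B,200,40,440,300,2.4)
E
```

```text
time: 13.75
ee_pos: [0.5569, 0.2389, 0.2135]
eef_rot: [3.128, 0.286, 0.006]
ft_force: [-0.3, 0.5, -1.0]
width: 0.997
t 13.85 p [0.5593 0.239  0.2207] f [-0.5 -0.3  1.8] w 0.995 toolx [0.983 0.181 0.013] y [ 0.181 -0.984 -0.   ] z [ 0.013  0.003 -1.   ] q6 [ 0.74  0.05  0.07  0.01 -1.58  1.02]
tool shift [-0.0024 -0.0013  0.0206]
level rx,ry -0.0004 -0.0131
rz 0.0071
```

View pics/w11.png

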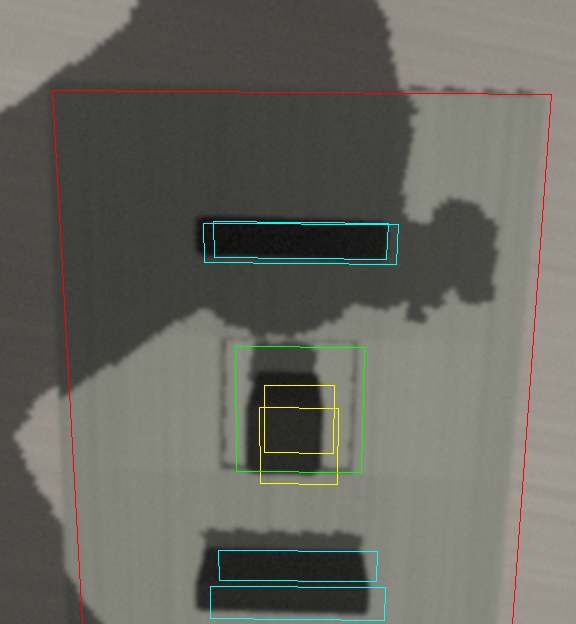

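```bash
python3 -m inch '[{"rx":0,"ry":-0.013,"rz":0.005,"x":0,"y":-0.006,"z":0.02,"claw":0},{"rx":0,"ry":0,"rz":0,"x":0,"y":0,"z":0.03,"claw":0},{"rx":0,"ry":0,"rz":0,"x":0,"y":0,"z":0.015,"claw":0},{"rx":0,"ry":0,"rz":0,"x":0,"y":0,"z":0.002,"claw":0}]'; python3 - <<'E'
from h import *
import pickle
r.camera('top')
c=cam('wrist'); pickle.dump(c,open('w12.pkl','wb'))
to([.5592,.2448,.042],np.radians(100))
L=(.5592,.2448,np.radians(10))
B=[(box(*L,.216,.166,.019,.019),(0,0,255)),(box(*L,.024,.024,.034,.074),(0,255,255)),(box(*L,.046,.046,.019,.019),(0,255,0))]
for a in (.060,-.060): B+=[(box(L[0]+a*np.cos(L[2]),L[1]+a*np.sin(L[2]),L[2],.012,.060,.019,.055),(255,255,0))]
draw(c,'w12',B,170,0,490,300,2)
E
```

```text
time: 14.25
ee_pos: [0.563, 0.2461, 0.1626]
eef_rot: [-3.123, -0.272, -0.022]
ft_force: [0.1, 0.9, -0.3]
width: 1.002
t 14.35 p [0.5635 0.2463 0.1642] f [ 0.1 -0.7  0.4] w 0.997 toolx [0.985 0.173 0.016] y [ 0.173 -0.985 -0.006] z [ 0.015  0.009 -1.   ] q6 [ 0.74  0.07 -0.01  0.   -1.48  1.  ]
tool shift [-0.0065  0.0014  0.1221]
level rx,ry -0.006 -0.0163
rz -0.0009
```

View pics/w12.png

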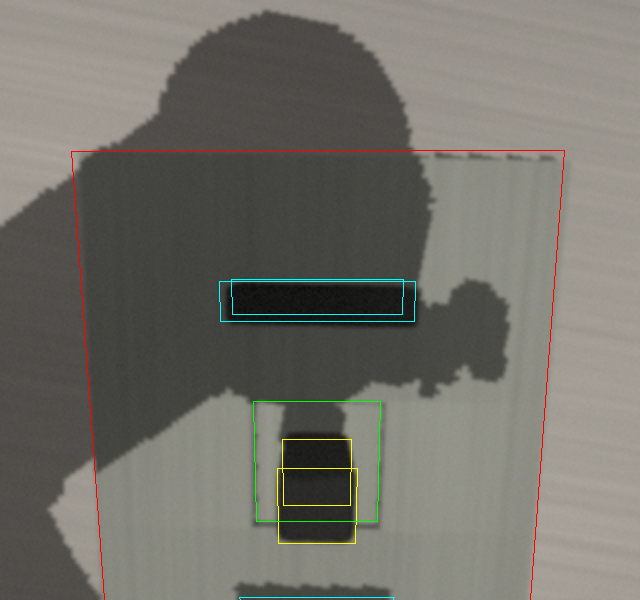

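```bash
python3 -m inch '[{"rx":-0.005,"ry":-0.016,"rz":0,"x":-0.006,"y":0.001,"z":0.02,"claw":0},{"rx":0,"ry":0,"rz":0,"x":0,"y":0,"z":0.025,"claw":0},{"rx":0,"ry":0,"rz":0,"x":0,"y":0,"z":0.025,"claw":0}]'; python3 - <<'E'
from h import *
to([.5592,.2448,.040],np.radians(100))
E
```

```text
time: 14.65
ee_pos: [0.5618, 0.2464, 0.1011]
eef_rot: [-3.123, -0.272, -0.019]
ft_force: [0.1, -0.0, 0.4]
width: 1.002
t 14.65 p [0.5618 0.2464 0.1011] f [ 0.1 -0.   0.4] w 1.002 toolx [0.985 0.173 0.013] y [ 0.173 -0.985 -0.006] z [ 0.012  0.008 -1.   ] q6 [ 0.74  0.09 -0.1   0.   -1.37  1.  ]
tool shift [-0.0036  0.0015  0.0611]
level rx,ry -0.0059 -0.0127
rz -0.001
```

```bash
python3 -m inch '[{"rx":-0.006,"ry":-0.014,"rz":0,"x":-0.003,"y":0.001,"z":0.025,"claw":0},{"rx":0,"ry":-0.006,"rz":0,"x":-0.001,"y":0,"z":0.02,"claw":0},{"rx":0,"ry":0,"rz":0,"x":0,"y":0,"z":0.013,"claw":0},{"rx":0,"ry":0,"rz":0,"x":0,"y":0,"z":0.001,"claw":0}]'; python3 - <<'E'
from h import *
to([.5592,.2448,.040],np.radians(100))
E
```

```text
time: 15.05
ee_pos: [0.5576, 0.2445, 0.039]
eef_rot: [3.128, 0.271, -0.014]
ft_force: [-0.3, -0.9, 0.3]
width: 1.003
t 15.05 p [0.5576 0.2445 0.039 ] f [-0.3 -0.9  0.3] w 1.003 toolx [ 0.985  0.172 -0.009] y [ 0.172 -0.985  0.001] z [-0.009 -0.002 -1.   ] q6 [ 0.74  0.13 -0.17 -0.   -1.28  1.01]
tool shift [ 0.0016  0.     -0.001 ]
level rx,ry 0.0006 0.0092
rz -0.0015
```

```bash
python3 -m inch '[{"rx":0,"ry":0.006,"rz":0,"x":0.001,"y":0,"z":0.001,"claw":255},{"rx":0,"ry":0,"rz":0,"x":0,"y":0,"z":0.001,"claw":255},{"rx":0,"ry":0,"rz":0,"x":0,"y":0,"z":0.001,"claw":255}]'; python3 - <<'E'
from h import *
to([.5592,.2448,.040],np.radians(100))
E
python3 -m inch '[{"rx":0,"ry":0,"rz":0,"x":0,"y":0,"z":0.001,"claw":255},{"rx":0,"ry":0,"rz":0,"x":0,"y":0,"z":0.001,"claw":255},{"rx":0,"ry":0,"rz":0,"x":0,"y":0,"z":0.001,"claw":255},{"rx":0,"ry":0,"rz":0,"x":0,"y":0,"z":0.001,"claw":255}]'; python3 - <<'E'
from h import *
to([.5592,.2448,.040],np.radians(100))
E
```

```text
time: 15.35
ee_pos: [0.5603, 0.2456, 0.0393]
eef_rot: [-3.129, -0.272, -0.003]
ft_force: [-0.1, -0.8, 0.7]
width: 0.514
t 15.35 p [0.5603 0.2456 0.0393] f [-0.1 -0.8  0.7] w 0.514 toolx [0.985 0.173 0.002] y [ 0.173 -0.985 -0.001] z [ 0.002  0.001 -1.   ] q6 [ 0.74  0.13 -0.17  0.   -1.27  1.  ]
tool shift [-0.0012  0.0006 -0.0007]
level rx,ry -0.0007 -0.0019
rz -0.0011
time: 15.75
ee_pos: [0.5612, 0.2459, 0.0394]
eef_rot: [-3.128, -0.273, -0.008]
ft_force: [-3.6, -0.9, 6.2]
width: 0.27
t 15.75 p [0.5612 0.2459 0.0394] f [-3.6 -0.9  6.2] w 0.27 toolx [0.985 0.173 0.005] y [ 0.173 -0.985 -0.001] z [ 0.005  0.002 -1.   ] q6 [ 0.74  0.13 -0.17  0.   -1.26  1.  ]
tool shift [-0.0021  0.0007 -0.0006]
level rx,ry -0.0011 -0.0053
rz -0.0005
```

```bash
python3 -m inch '[{"rx":0,"ry":-0.004,"rz":0,"x":0,"y":0,"z":-0.01,"claw":255},{"rx":0,"ry":0,"rz":0,"x":0,"y":0,"z":-0.02,"claw":255},{"rx":0,"ry":0,"rz":0,"x":0,"y":0,"z":-0.03,"claw":255},{"rx":0,"ry":0,"rz":0,"x":0,"y":0,"z":-0.03,"claw":255},{"rx":0,"ry":0,"rz":0,"x":0,"y":0,"z":-0.02,"claw":255}]'; python3 - <<'E'
from h import *
to([.557,-.238,.25],np.radians(92.9))
c=cam('scene'); crop(c,'s13',330,150,500,340,3.5)
c=cam('wrist'); crop(c,'w13',0,0,640,480,1)
to([.557,-.238,.25],np.radians(92.9))
E
```

```text
time: 16.25
ee_pos: [0.5565, 0.2443, 0.1439]
eef_rot: [3.126, 0.271, -0.026]
ft_force: [1.0, 0.1, -3.9]
width: 0.273
t 16.25 p [0.5565 0.2443 0.1439] f [ 1.   0.1 -3.9] w 0.273 toolx [ 0.985  0.172 -0.017] y [ 0.172 -0.985  0.002] z [-0.016 -0.005 -1.   ] q6 [ 0.74  0.08 -0.03 -0.01 -1.48  1.01]
tool shift [-0.0842  0.4754 -0.1039]
level rx,ry 0.0018 0.0167
rz 0.1222
t 16.35 p [0.5577 0.2449 0.1456] f [ 0.4  0.1 -3.6] w 0.273 toolx [ 0.985  0.172 -0.012] y [ 0.172 -0.985  0.   ] z [-0.012 -0.002 -1.   ] q6 [ 0.74  0.08 -0.02 -0.01 -1.47  1.01]
tool shift [-0.0851  0.4756 -0.1033]
level rx,ry 0.0002 0.0122
rz 0.1223
```

View pics/s13.png

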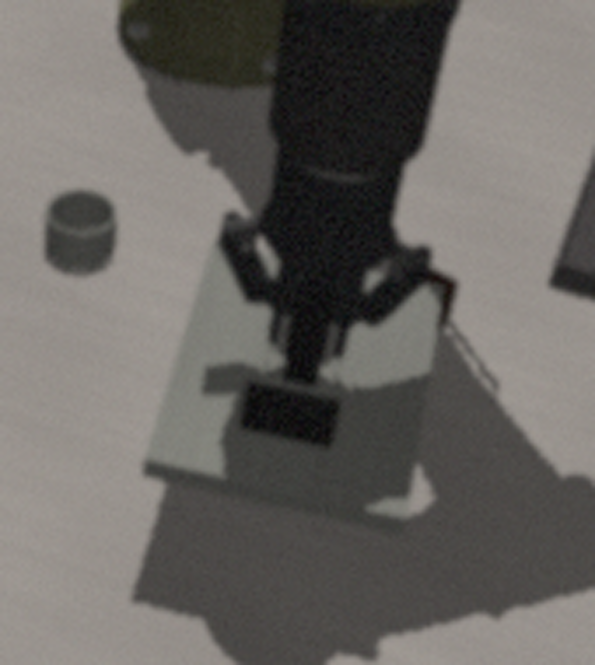

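View pics/w13.png

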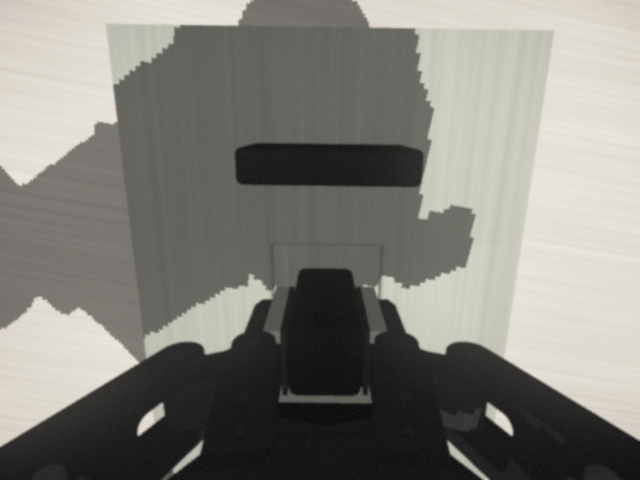

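```bash
python3 -m inch '[{"rx":0,"ry":0.01,"rz":0,"x":0,"y":0,"z":-0.035,"claw":255},{"rx":0,"ry":0,"rz":0.06,"x":0,"y":0,"z":-0.04,"claw":255},{"rx":0,"ry":0,"rz":0.062,"x":0,"y":0,"z":-0.025,"claw":255},{"rx":0,"ry":0,"rz":0,"x":0,"y":0.02,"z":0,"claw":255}]'; python3 - <<'E'
from h import *
to([.557,-.238,.25],np.radians(92.9))
E
```

```text
time: 16.75
ee_pos: [0.5565, 0.2262, 0.2383]
eef_rot: [3.136, 0.076, -0.025]
ft_force: [0.1, -0.4, -5.2]
width: 0.271
t 16.75 p [0.5565 0.2262 0.2383] f [ 0.1 -0.4 -5.2] w 0.271 toolx [ 0.999  0.048 -0.016] y [ 0.048 -0.999  0.004] z [-0.016 -0.005 -1.   ] q6 [ 0.72  0.06  0.12 -0.01 -1.65  0.9 ]
tool shift [-0.0221  0.4637 -0.0095]
level rx,ry 0.004 0.0161
rz -0.0024
```

```bash
python3 -m inch '[{"rx":0.003,"ry":0.012,"rz":0,"x":-0.002,"y":0.035,"z":-0.003,"claw":255},{"rx":0,"ry":0,"rz":0,"x":-0.002,"y":0.042,"z":-0.003,"claw":255},{"rx":0,"ry":0,"rz":0,"x":-0.002,"y":0.042,"z":-0.003,"claw":255},{"rx":0,"ry":0,"rz":0,"x":-0.002,"y":0.042,"z":0,"claw":255},{"rx":0,"ry":0,"rz":0,"x":-0.002,"y":0.042,"z":0,"claw":255},{"rx":0,"ry":0,"rz":0,"x":-0.002,"y":0.042,"z":0,"claw":255},{"rx":0,"ry":0,"rz":0,"x":-0.002,"y":0.042,"z":0,"claw":255},{"rx":0,"ry":0,"rz":0,"x":-0.002,"y":0.042,"z":0,"claw":255},{"rx":0,"ry":0,"rz":0,"x":-0.002,"y":0.042,"z":0,"claw":255},{"rx":0,"ry":0,"rz":0,"x":-0.002,"y":0.035,"z":0,"claw":255}]'; python3 - <<'E'
from h import *
to([.557,-.238,.25],np.radians(92.9))
E
```

```text
time: 17.75
ee_pos: [0.549, -0.1945, 0.2204]
eef_rot: [-3.137, -0.095, 0.059]
ft_force: [0.8, 0.9, -5.0]
width: 0.272
t 17.75 p [ 0.549  -0.1945  0.2204] f [ 0.8  0.9 -5. ] w 0.272 toolx [ 0.997  0.06  -0.037] y [ 0.06  -0.998 -0.004] z [-0.038  0.002 -0.999] q6 [ 0.    0.03  0.05 -0.   -1.63  1.63]
tool shift [ 0.0043  0.0438 -0.03  ]
level rx,ry -0.0038 0.0374
rz 0.0099
```

```bash
python3 -m inch '[{"rx":-0.003,"ry":0.02,"rz":0.005,"x":0.003,"y":0.022,"z":-0.008,"claw":255},{"rx":0,"ry":0.012,"rz":0.004,"x":0.001,"y":0.02,"z":-0.005,"claw":255},{"rx":0,"ry":0,"rz":0,"x":0,"y":0,"z":0,"claw":255}]'; python3 - <<'E'
from h import *
to([.557,-.238,.2],np.radians(92.9))
c=cam('wrist');
a=np.radians(2.9)
T=(.555,-.238,a);D=(T[0]+.1505*np.cos(a),T[1]+.1505*np.sin(a),a)
B=[(box(*T,.186,.136,.131,.131),(0,0,255)),(box(*T,.190,.200,.035,.035),(0,255,0)),(box(*D,.113,.116,.06,.06),(255,0,255))]
draw(c,'w14',B,0,0,640,480,1)
c=cam('scene'); B=B+[(box(.555,-.238,a,.216,.166,.202,.202),(255,255,0))];draw(c,'s14',B,180,110,320,270,4)
to([.557,-.238,.2],np.radians(92.9))
E
```

```text
time: 18.05
ee_pos: [0.5517, -0.2428, 0.2232]
eef_rot: [-3.136, -0.072, 0.027]
ft_force: [-0.6, 0.1, -5.1]
width: 0.274
t 18.05 p [ 0.5517 -0.2428  0.2232] f [-0.6  0.1 -5.1] w 0.274 toolx [ 0.999  0.046 -0.017] y [ 0.046 -0.999 -0.005] z [-0.018  0.004 -1.   ] q6 [-0.08  0.06  0.09 -0.   -1.62  1.7 ]
tool shift [ 0.0059 -0.0044  0.0232]
level rx,ry -0.005 0.0174
rz -0.0045
t 18.15 p [ 0.5519 -0.2406  0.2227] f [-0.2  0.4 -5.5] w 0.272 toolx [ 0.999  0.048 -0.018] y [ 0.048 -0.999 -0.006] z [-0.019  0.005 -1.   ] q6 [-0.08  0.06  0.09 -0.   -1.62  1.7 ]
tool shift [ 0.0057 -0.0022  0.0226]
level rx,ry -0.0062 0.0184
rz -0.0028
```

View pics/w14.png

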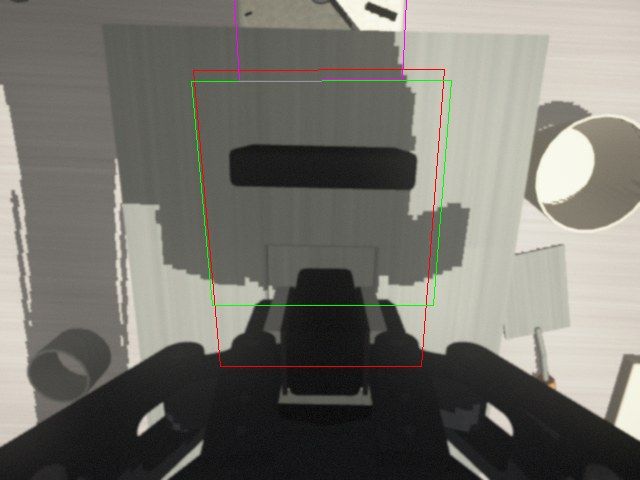

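View pics/s14.png

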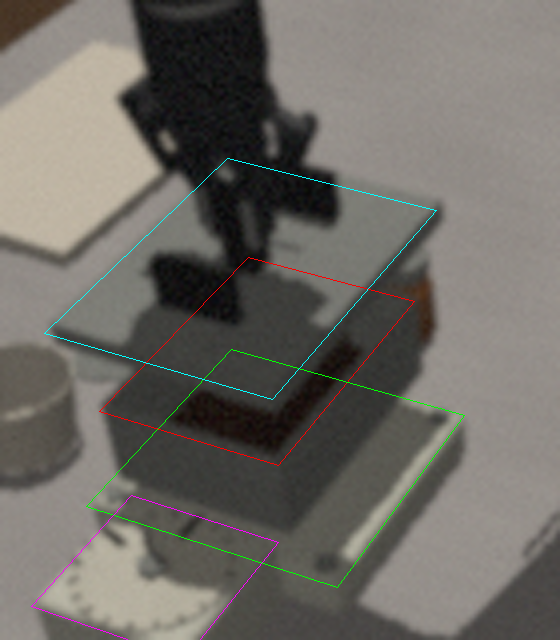

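```bash
python3 -m inch '[{"rx":-0.006,"ry":0.02,"rz":0,"x":0.006,"y":-0.002,"z":0.0,"claw":255},{"rx":0,"ry":0,"rz":0,"x":0,"y":0,"z":0.005,"claw":255}]'; python3 - <<'E'
from h import *
to([.557,-.238,.18],np.radians(92.9))
E
```

```text
time: 18.35
ee_pos: [0.5581, -0.237, 0.2159]
eef_rot: [-3.14, -0.077, -0.003]
ft_force: [0.2, 0.3, -3.9]
width: 0.27
t 18.35 p [ 0.5581 -0.237   0.2159] f [ 0.2  0.3 -3.9] w 0.27 toolx [0.999 0.049 0.002] y [ 0.049 -0.999 -0.001] z [ 0.002  0.001 -1.   ] q6 [-0.07  0.05  0.07 -0.   -1.59  1.69]
tool shift [-0.0012  0.001   0.0359]
level rx,ry -0.0008 -0.002
rz -0.0014
```

```bash
python3 -m inch '[{"rx":0,"ry":0,"rz":0,"x":-0.001,"y":0.001,"z":0.015,"claw":255},{"rx":0,"ry":0,"rz":0,"x":0,"y":0,"z":0.015,"claw":255},{"rx":0,"ry":0,"rz":0,"x":0,"y":0,"z":0.002,"claw":255}]'; python3 - <<'E'
from h import *
to([.557,-.238,.17],np.radians(92.9))
c=cam('scene'); crop(c,'s15',180,120,320,280,4.5)
to([.557,-.238,.17],np.radians(92.9))
E
```

```text
time: 18.65
ee_pos: [0.5571, -0.2351, 0.1803]
eef_rot: [-3.138, -0.084, -0.001]
ft_force: [-0.7, 0.4, -5.5]
width: 0.27
t 18.65 p [ 0.5571 -0.2351  0.1803] f [-0.7  0.4 -5.5] w 0.27 toolx [0.999 0.053 0.001] y [ 0.053 -0.999 -0.002] z [ 0.001  0.002 -1.   ] q6 [-0.07  0.05  0.01 -0.   -1.52  1.69]
tool shift [-0.0003  0.0029  0.0103]
level rx,ry -0.0024 -0.0008
rz 0.0027
t 18.7 p [ 0.5573 -0.2353  0.1811] f [-0.2 -0.6 -5.3] w 0.271 toolx [0.999 0.053 0.001] y [ 0.053 -0.999 -0.002] z [ 0.001  0.002 -1.   ] q6 [-0.07  0.05  0.01 -0.   -1.52  1.69]
tool shift [-0.0005  0.0027  0.0111]
level rx,ry -0.0019 -0.0014
rz 0.0027
```

View pics/s15.png

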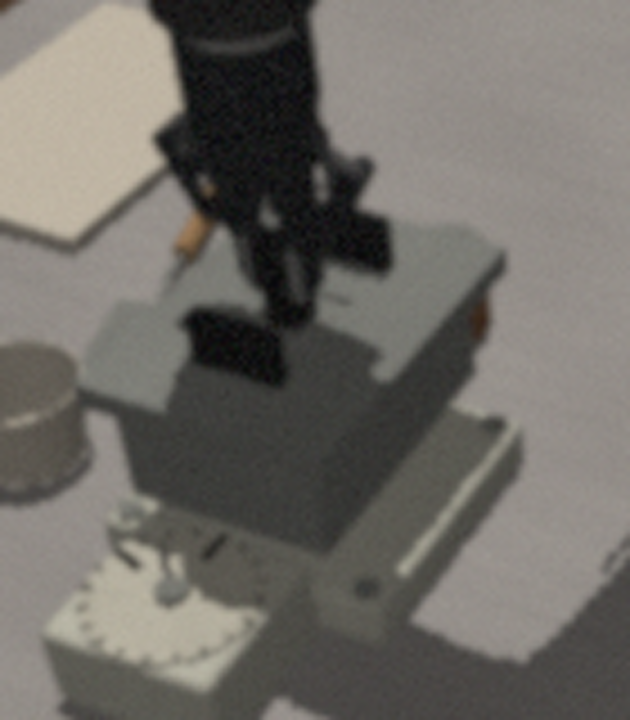

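```bash
python3 -m inch '[{"rx":-0.002,"ry":0,"rz":0,"x":0,"y":0.003,"z":0.004,"claw":255},{"rx":0,"ry":0,"rz":0,"x":0,"y":0,"z":0.005,"claw":255},{"rx":0,"ry":0,"rz":0,"x":0,"y":0,"z":0.005,"claw":255}]'; python3 - <<'E'
from h import *
to([.557,-.238,.16],np.radians(92.9))
E
```

```text
time: 19.0
ee_pos: [0.5585, -0.2386, 0.1683]
eef_rot: [3.139, 0.085, 0.007]
ft_force: [-0.3, -0.8, -5.3]
width: 0.272
t 19.0 p [ 0.5585 -0.2386  0.1683] f [-0.3 -0.8 -5.3] w 0.272 toolx [0.999 0.054 0.004] y [ 0.054 -0.999  0.002] z [ 0.004 -0.002 -1.   ] q6 [-0.07  0.06 -0.01  0.   -1.5   1.7 ]
tool shift [-0.0015 -0.0007  0.0083]
level rx,ry 0.0018 -0.0044
rz 0.0036
```

```bash
python3 -m inch '[{"rx":0.001,"ry":-0.004,"rz":0,"x":-0.001,"y":0,"z":0.004,"claw":255},{"rx":0,"ry":0,"rz":0,"x":0,"y":0,"z":0.003,"claw":255}]'; python3 - <<'E'
from h import *
to([.557,-.238,.16],np.radians(92.9))
E
python3 -m inch '[{"rx":0,"ry":0,"rz":0,"x":0,"y":0,"z":0.004,"claw":255},{"rx":0,"ry":0,"rz":0,"x":0,"y":0,"z":0.003,"claw":255}]'; python3 - <<'E'
from h import *
to([.557,-.238,.16],np.radians(92.9))
E
```

```text
time: 19.2
ee_pos: [0.5575, -0.2387, 0.1608]
eef_rot: [3.14, 0.085, 0.0]
ft_force: [-0.8, 0.7, -4.1]
width: 0.273
t 19.2 p [ 0.5575 -0.2387  0.1608] f [-0.8  0.7 -4.1] w 0.273 toolx [0.999 0.054 0.   ] y [ 0.054 -0.999  0.001] z [ 0.    -0.001 -1.   ] q6 [-0.07  0.06 -0.02  0.   -1.49  1.7 ]
tool shift [-0.0004 -0.0007  0.0008]
level rx,ry 0.0008 -0.0003
rz 0.0035
time: 19.4
ee_pos: [0.5577, -0.2389, 0.1544]
eef_rot: [3.139, 0.085, 0.002]
ft_force: [-1.1, 0.8, -1.2]
width: 0.273
t 19.4 p [ 0.5577 -0.2389  0.1544] f [-1.1  0.8 -1.2] w 0.273 toolx [0.999 0.054 0.002] y [ 0.054 -0.999  0.001] z [ 0.002 -0.001 -1.   ] q6 [-0.07  0.06 -0.03  0.   -1.47  1.7 ]
tool shift [-0.0006 -0.0009 -0.0057]
level rx,ry 0.0013 -0.0015
rz 0.0036
```

```bash
python3 -m inch '[{"rx":0,"ry":0,"rz":0,"x":0,"y":0,"z":0.004,"claw":255},{"rx":0,"ry":0,"rz":0,"x":0,"y":0,"z":0.002,"claw":255}]'; python3 - <<'E'
from h import *
to([.557,-.238,.16],np.radians(92.9))
c=cam('scene'); crop(c,'s16',180,120,320,280,4.5)
E
```

```text
time: 19.6
ee_pos: [0.5578, -0.239, 0.1493]
eef_rot: [3.139, 0.085, 0.004]
ft_force: [-2.2, 2.7, 0.4]
width: 0.273
t 19.6 p [ 0.5578 -0.239   0.1493] f [-2.2  2.7  0.4] w 0.273 toolx [0.999 0.054 0.003] y [ 0.054 -0.999  0.002] z [ 0.003 -0.002 -1.   ] q6 [-0.07  0.06 -0.04  0.   -1.46  1.7 ]
tool shift [-0.0007 -0.001  -0.0107]
level rx,ry 0.0018 -0.0027
rz 0.0037
```

View pics/s16.png

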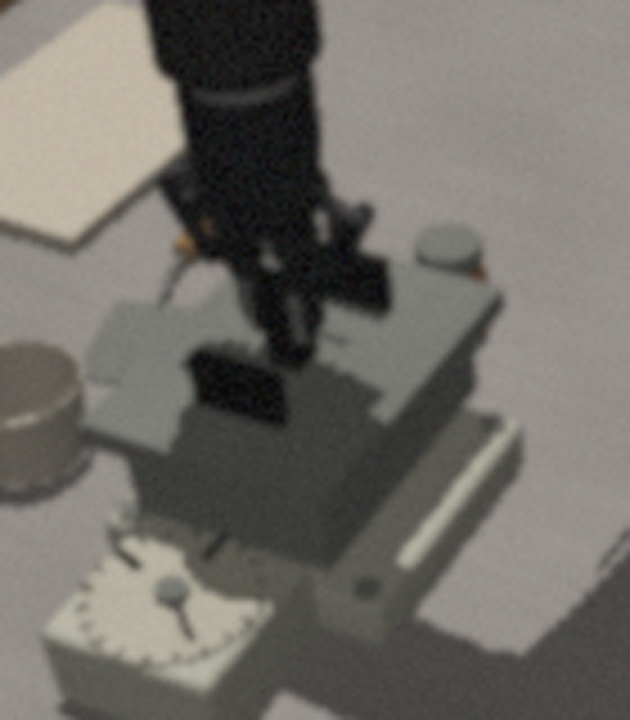

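```bash
python3 -m inch '[{"rx":0,"ry":0,"rz":0,"x":0,"y":0,"z":0,"claw":80},{"rx":0,"ry":0,"rz":0,"x":0,"y":0,"z":0,"claw":80},{"rx":0,"ry":0,"rz":0,"x":0,"y":0,"z":0,"claw":80},{"rx":0,"ry":0,"rz":0,"x":0,"y":0,"z":-0.03,"claw":80},{"rx":0,"ry":0,"rz":0,"x":0,"y":0,"z":-0.045,"claw":80},{"rx":0,"ry":0,"rz":0,"x":0,"y":0,"z":-0.045,"claw":80},{"rx":0,"ry":0,"rz":0,"x":0,"y":0,"z":-0.04,"claw":80},{"rx":0,"ry":0,"rz":0,"x":0,"y":0,"z":0,"claw":80}]'; python3 - <<'E'
from h import *
import pickle
c=cam('scene'); crop(c,'s17',180,120,320,280,4.5)
c=cam('wrist'); pickle.dump(c,open('w17.pkl','wb')); crop(c,'w17',0,0,640,480,1)
st()
E
```

```text
time: 20.45
ee_pos: [0.5571, -0.24, 0.3163]
eef_rot: [3.135, 0.083, 0.008]
ft_force: [-0.3, -0.8, 0.4]
width: 0.689
t 20.55 p [ 0.5566 -0.239   0.3105] f [ 0.2  0.4 -0.4] w 0.686 toolx [ 0.999  0.054 -0.002] y [ 0.054 -0.999  0.002] z [-0.002 -0.002 -1.   ] q6 [-0.07  0.08  0.27  0.   -1.76  1.7 ]
```

View pics/s17.png

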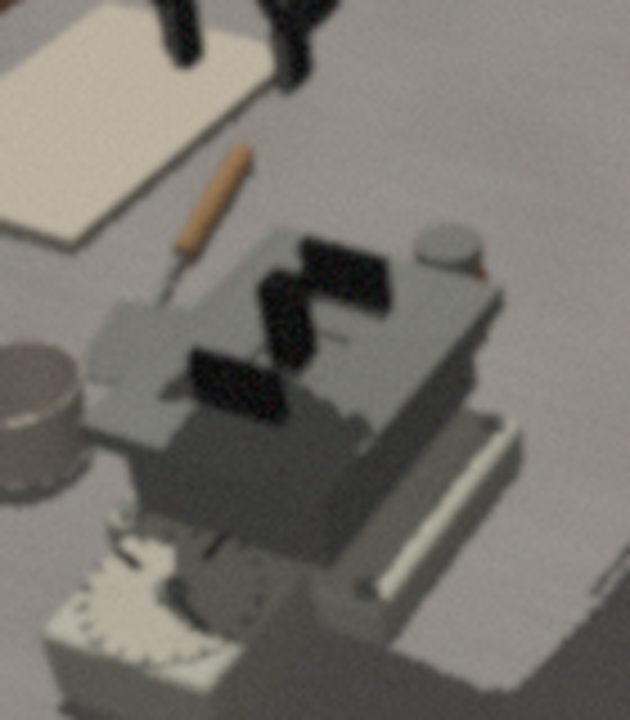

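View pics/w17.png

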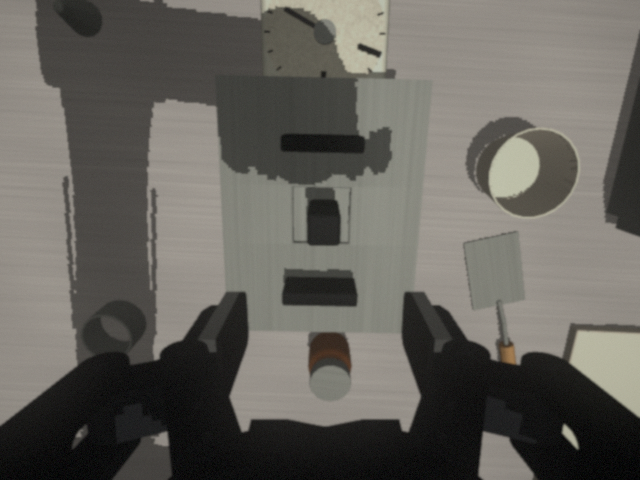

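```bash
python3 - <<'E'
from h import *
import pickle
c=pickle.load(open('w17.pkl','rb'))
a=np.radians(2.9); L=(.5555,-.238,a); zt=.129
B=[(box(*L,.216,.166,zt,zt),(0,0,255)),(box(*L,.024,.024,zt+.015,zt+.055),(0,255,255)),(box(*L,.046,.046,zt,zt),(0,255,0))]
for k in (.060,-.060): B+=[(box(L[0]+k*np.cos(a),L[1]+k*np.sin(a),a,.012,.060,zt,zt+.036),(255,255,0))]
draw(c,'w18',B,200,60,450,350,2.6)
to([L[0]-.06*np.cos(a),L[1]-.06*np.sin(a),.2],a)
E
```

```text
t 20.55 p [ 0.5566 -0.239   0.3105] f [ 0.2  0.4 -0.4] w 0.686 toolx [ 0.999  0.054 -0.002] y [ 0.054 -0.999  0.002] z [-0.002 -0.002 -1.   ] q6 [-0.07  0.08  0.27  0.   -1.76  1.7 ]
tool shift [-0.0608 -0.0014  0.1106]
level rx,ry 0.0019 0.0019
rz -1.5676
```

View pics/w18.png

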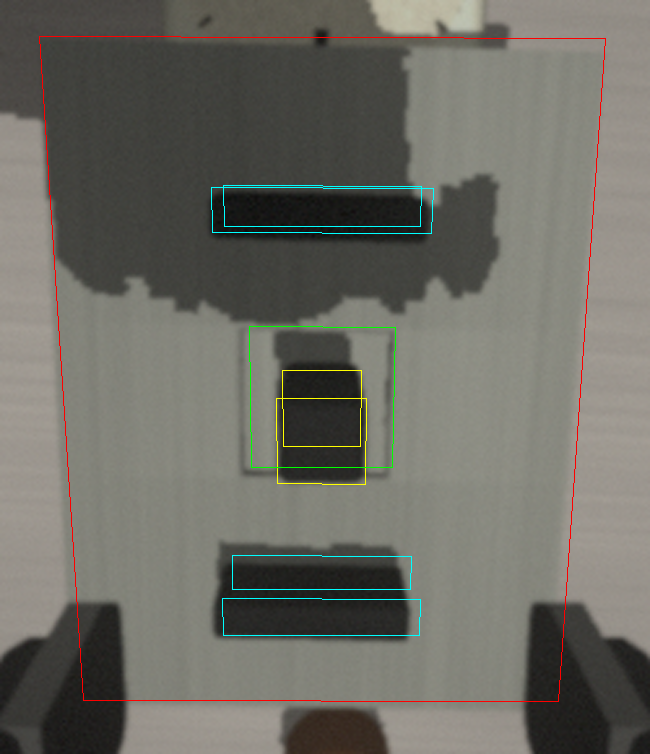

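```bash
python3 -m inch '[{"rx":0,"ry":0,"rz":0,"x":-0.03,"y":0,"z":0,"claw":125},{"rx":0,"ry":0,"rz":0,"x":-0.03,"y":0,"z":0,"claw":125},{"rx":0,"ry":0,"rz":0.145,"x":0,"y":0,"z":0,"claw":125},{"rx":0,"ry":0,"rz":0.145,"x":0,"y":0,"z":0,"claw":125},{"rx":0,"ry":0,"rz":0.145,"x":0,"y":0,"z":0,"claw":125},{"rx":0,"ry":0,"rz":0.145,"x":0,"y":0,"z":0,"claw":125},{"rx":0,"ry":0,"rz":0.145,"x":0,"y":0,"z":0,"claw":125},{"rx":0,"ry":0,"rz":0.145,"x":0,"y":0,"z":0,"claw":125},{"rx":0,"ry":0,"rz":0.145,"x":0,"y":0,"z":0,"claw":125},{"rx":0,"ry":0,"rz":0.145,"x":0,"y":0,"z":0,"claw":125}]'; python3 -m inch '[{"rx":0,"ry":0,"rz":0.145,"x":0,"y":0,"z":0,"claw":125},{"rx":0,"ry":0,"rz":0.145,"x":0,"y":0,"z":0,"claw":125},{"rx":0,"ry":0,"rz":0.12,"x":0,"y":0,"z":0,"claw":125},{"rx":0,"ry":0,"rz":0,"x":0,"y":0,"z":0,"claw":125}]';  python3 - <<'E'
from h import *
to([.495,-.2385,.22],np.radians(1.5))
E
```

```text
time: 21.55
ee_pos: [0.4919, -0.2408, 0.294]
eef_rot: [2.634, -1.694, -0.035]
ft_force: [-0.2, -0.1, -0.5]
width: 0.509
time: 21.95
ee_pos: [0.4907, -0.2401, 0.2874]
eef_rot: [2.208, -2.207, -0.044]
ft_force: [-0.0, -0.2, -0.1]
width: 0.508
t 21.95 p [ 0.4907 -0.2401  0.2874] f [-0.  -0.2 -0.1] w 0.508 toolx [ 0.    -1.    -0.006] y [-0.999 -0.001  0.033] z [-0.033  0.006 -0.999] q6 [-0.09 -0.06  0.09 -0.   -1.75  0.09]
tool shift [-0.0012 -0.0066  0.0672]
level rx,ry 0.0333 0.0062
rz -0.0257
```

```bash
python3 -m inch '[{"rx":0.033,"ry":0.006,"rz":-0.025,"x":-0.001,"y":-0.005,"z":0.02,"claw":125},{"rx":0,"ry":0,"rz":0,"x":0,"y":0,"z":0.03,"claw":125},{"rx":0,"ry":0,"rz":0,"x":0,"y":0,"z":0.002,"claw":125}]';  python3 - <<'E'
from h import *
r.camera('top')
to([.495,-.2385,.134],np.radians(1.5))
c=cam('wrist')
a=np.radians(1.5); zt=.129
F=box(.495,-.2385,a,.012,.060,zt,zt+.036)
K=box(.5555,-.238,np.radians(2.9),.024,.024,zt+.015,zt+.055)
draw(c,'w19',[(F,(255,255,0)),(K,(0,255,255))],0,0,640,480,1.25)
E
```

```text
time: 22.25
ee_pos: [0.4947, -0.2388, 0.2313]
eef_rot: [2.261, -2.18, -0.003]
ft_force: [0.5, -0.4, 0.3]
width: 0.507
t 22.3 p [ 0.4952 -0.2393  0.2337] f [ 0.6 -0.8  1.1] w 0.505 toolx [ 0.036 -0.999  0.   ] y [-0.999 -0.036 -0.001] z [ 0.001 -0.    -1.   ] q6 [-0.08 -0.09 -0.04  0.   -1.62  0.12]
tool shift [-0.0009  0.0003  0.0997]
level rx,ry -0.0007 -0.0005
rz 0.0098
```

View pics/w19.png

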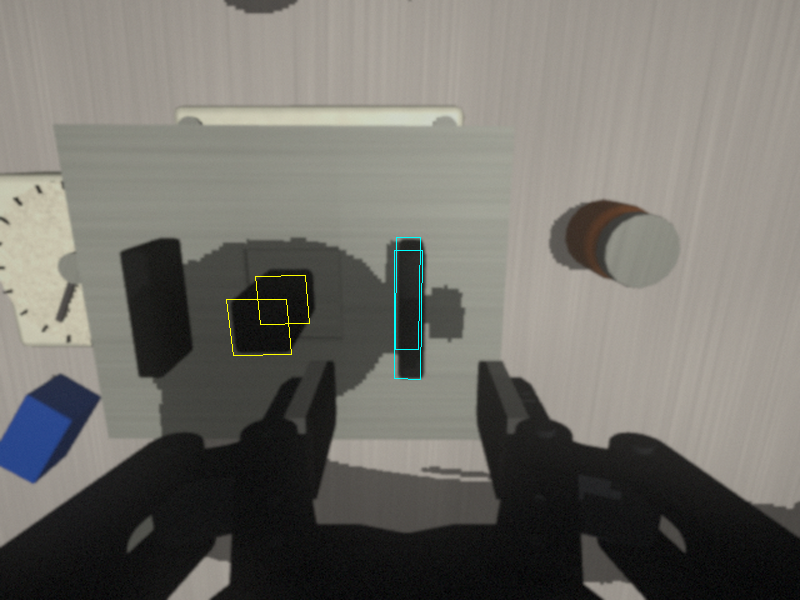

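```bash
python3 -m inch '[{"rx":0,"ry":0,"rz":0.008,"x":0,"y":0,"z":0.03,"claw":125},{"rx":0,"ry":0,"rz":0,"x":0,"y":0,"z":0.025,"claw":125}]';  python3 - <<'E'
from h import *
to([.495,-.2385,.137],np.radians(1.5))
E
```

```text
time: 22.55
ee_pos: [0.4988, -0.2414, 0.1873]
eef_rot: [-2.25, 2.185, -0.022]
ft_force: [-0.2, -0.1, -1.2]
width: 0.512
t 22.55 p [ 0.4988 -0.2414  0.1873] f [-0.2 -0.1 -1.2] w 0.512 toolx [ 0.029 -1.     0.006] y [-0.999 -0.029 -0.014] z [ 0.014 -0.006 -1.   ] q6 [-0.09 -0.1  -0.13  0.   -1.52  0.11]
tool shift [-0.0033  0.0044  0.0503]
level rx,ry -0.0138 -0.0063
rz 0.0031
```

```bash
python3 -m inch '[{"rx":-0.012,"ry":-0.006,"rz":0.002,"x":-0.003,"y":0.004,"z":0.003,"claw":125},{"rx":0,"ry":0,"rz":0,"x":0,"y":0,"z":0.003,"claw":125}]';  python3 - <<'E'
from h import *
to([.495,-.2385,.137],np.radians(1.5))
E
```

```text
time: 22.75
ee_pos: [0.4944, -0.2386, 0.1819]
eef_rot: [2.253, -2.189, 0.0]
ft_force: [-0.3, 0.1, 0.2]
width: 0.51
t 22.75 p [ 0.4944 -0.2386  0.1819] f [-0.3  0.1  0.2] w 0.51 toolx [ 0.029 -1.     0.   ] y [-1.    -0.029  0.   ] z [-0. -0. -1.] q6 [-0.08 -0.1  -0.14  0.   -1.53  0.11]
tool shift [-0.0001 -0.0007  0.0449]
level rx,ry 0.0001 -0.0005
rz 0.0026
```

```bash
python3 -m inch '[{"rx":0,"ry":0,"rz":0.002,"x":0,"y":0,"z":0.015,"claw":125},{"rx":0,"ry":0,"rz":0,"x":0,"y":0,"z":0.015,"claw":125},{"rx":-0.005,"ry":0,"rz":0,"x":0,"y":0,"z":0.011,"claw":125},{"rx":0,"ry":0,"rz":0,"x":0,"y":0,"z":0.001,"claw":125}]';  python3 - <<'E'
from h import *
to([.495,-.2385,.137],np.radians(1.5))
c=cam('wrist'); crop(c,'w20',0,0,640,480,1)
c=cam('scene'); crop(c,'s20',180,120,320,280,4.5)
E
```

```text
time: 23.15
ee_pos: [0.4958, -0.239, 0.1402]
eef_rot: [2.251, -2.189, 0.001]
ft_force: [-0.6, -0.5, -0.6]
width: 0.512
t 23.15 p [ 0.4958 -0.239   0.1402] f [-0.6 -0.5 -0.6] w 0.512 toolx [ 0.028 -1.     0.002] y [-1.    -0.028  0.001] z [-0.001 -0.002 -1.   ] q6 [-0.08 -0.08 -0.2   0.   -1.45  0.11]
tool shift [-0.0005  0.0008  0.0032]
level rx,ry 0.001 -0.0017
rz 0.0014
```

View pics/w20.png

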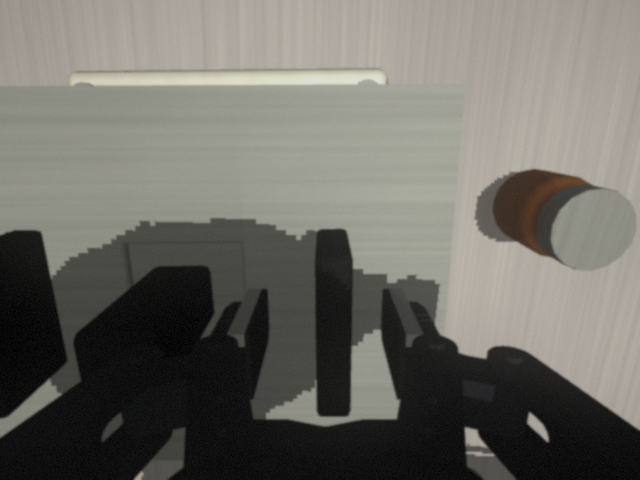

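View pics/s20.png

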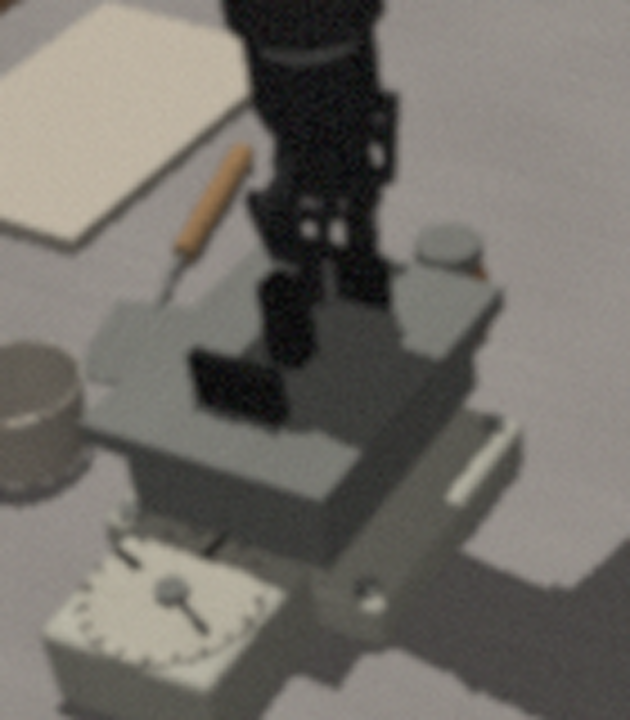

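```bash
python3 -m inch '[{"rx":0,"ry":0,"rz":0,"x":0,"y":0,"z":0.003,"claw":125},{"rx":0,"ry":0,"rz":0,"x":0,"y":0,"z":0.001,"claw":255},{"rx":0,"ry":0,"rz":0,"x":0,"y":0,"z":0.001,"claw":255},{"rx":0,"ry":0,"rz":0,"x":0,"y":0,"z":0.001,"claw":255},{"rx":0,"ry":0,"rz":0,"x":0,"y":0,"z":0.001,"claw":255},{"rx":0,"ry":0,"rz":0,"x":0,"y":0,"z":0,"claw":255}]';  python3 - <<'E'
from h import *
to([.495,-.2385,.137],np.radians(1.5))
E
```

```text
time: 23.85
ee_pos: [0.4968, -0.2397, 0.1366]
eef_rot: [2.252, -2.19, 0.007]
ft_force: [-0.1, 0.7, 1.6]
width: 0.127
t 23.85 p [ 0.4968 -0.2397  0.1366] f [-0.1  0.7  1.6] w 0.127 toolx [ 0.028 -1.     0.004] y [-1.    -0.028 -0.003] z [ 0.003 -0.004 -1.   ] q6 [-0.08 -0.08 -0.21  0.   -1.44  0.11]
tool shift [-0.0012  0.0018 -0.0004]
level rx,ry -0.0029 -0.0038
rz 0.0016
```

```bash
python3 -m inch '[{"rx":0,"ry":0,"rz":0,"x":0,"y":0,"z":-0.006,"claw":255},{"rx":0,"ry":0,"rz":0,"x":0,"y":0,"z":-0.01,"claw":255},{"rx":0,"ry":0,"rz":0,"x":0,"y":0,"z":-0.012,"claw":255},{"rx":0,"ry":0,"rz":0,"x":0,"y":0,"z":-0.01,"claw":255}]';  python3 - <<'E'
from h import *
to([.495,-.2385,.137],np.radians(1.5))
c=cam('scene'); crop(c,'s21',180,120,320,280,4.5)
E
```

```text
time: 24.25
ee_pos: [0.4955, -0.239, 0.1744]
eef_rot: [2.25, -2.189, -0.0]
ft_force: [1.1, -0.1, -1.7]
width: 0.128
t 24.25 p [ 0.4955 -0.239   0.1744] f [ 1.1 -0.1 -1.7] w 0.128 toolx [ 0.028 -1.     0.002] y [-1.    -0.028  0.002] z [-0.002 -0.002 -1.   ] q6 [-0.08 -0.09 -0.15  0.   -1.52  0.11]
tool shift [-0.0006  0.0004  0.0374]
level rx,ry 0.0019 -0.0018
rz 0.0014
```

View pics/s21.png

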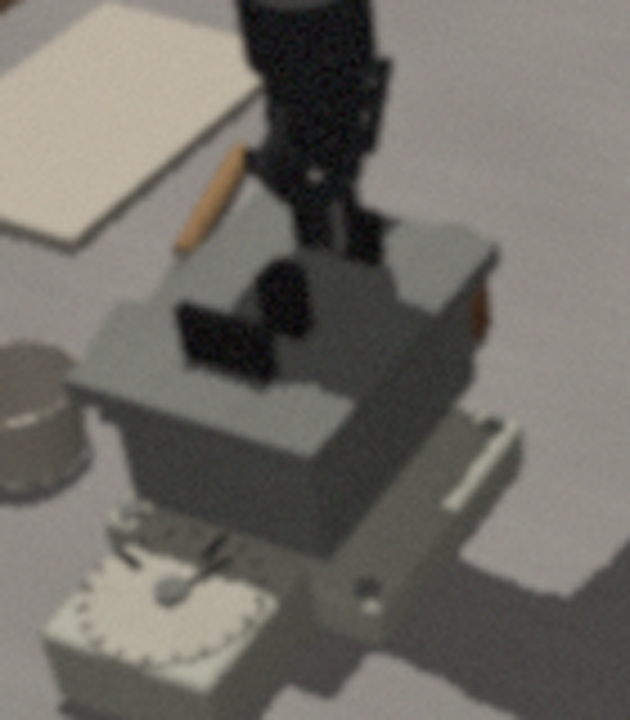

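```bash
python3 -m inch '[{"rx":0,"ry":0,"rz":0,"x":0,"y":0,"z":-0.02,"claw":255},{"rx":0,"ry":0,"rz":0,"x":0,"y":0,"z":-0.025,"claw":255},{"rx":0,"ry":0,"rz":0,"x":0,"y":0,"z":-0.025,"claw":255},{"rx":0,"ry":0,"rz":0,"x":0,"y":0,"z":-0.025,"claw":255},{"rx":0,"ry":0,"rz":0,"x":0,"y":0,"z":-0.025,"claw":255},{"rx":0,"ry":0,"rz":0,"x":0,"y":0,"z":-0.02,"claw":255},{"rx":0,"ry":0,"rz":0,"x":0,"y":0,"z":-0.01,"claw":255},{"rx":0,"ry":0,"rz":0,"x":0,"y":0,"z":0,"claw":255}]';  python3 - <<'E'
from h import *
st()
c=cam('scene'); crop(c,'s22',160,60,330,290,2.6)
c=cam('top'); crop(c,'t22',375,170,475,300,4)
st()
c=cam('scene')
to([.495,-.2385,.137],np.radians(1.5))
E
```

```text
time: 25.1
ee_pos: [0.4957, -0.2387, 0.3349]
eef_rot: [-2.251, 2.19, -0.006]
ft_force: [0.1, 0.9, -3.1]
width: 0.128
t 25.1 p [ 0.4957 -0.2387  0.3349] f [ 0.1  0.9 -3.1] w 0.128 toolx [ 0.027 -1.     0.002] y [-1.    -0.027 -0.003] z [ 0.003 -0.002 -1.   ] q6 [-0.08 -0.06  0.18  0.   -1.8   0.11]
t 25.2 p [ 0.4954 -0.2384  0.3328] f [-0.8 -0.1 -3.3] w 0.127 toolx [ 0.028 -1.     0.001] y [-1.    -0.028 -0.   ] z [ 0.    -0.001 -1.   ] q6 [-0.08 -0.06  0.17  0.   -1.8   0.11]
t 25.25 p [ 0.4952 -0.2384  0.3321] f [ 0.5 -0.2 -3.5] w 0.131 toolx [ 0.028 -1.     0.001] y [-1.    -0.028  0.001] z [-0.001 -0.001 -1.   ] q6 [-0.08 -0.06  0.17  0.   -1.8   0.11]
tool shift [-0.      0.      0.1951]
level rx,ry 0.001 -0.0007
rz 0.0014
```

View pics/s22.png

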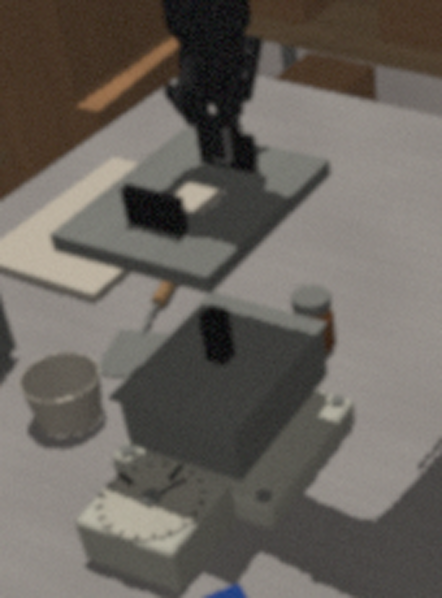

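View pics/t22.png

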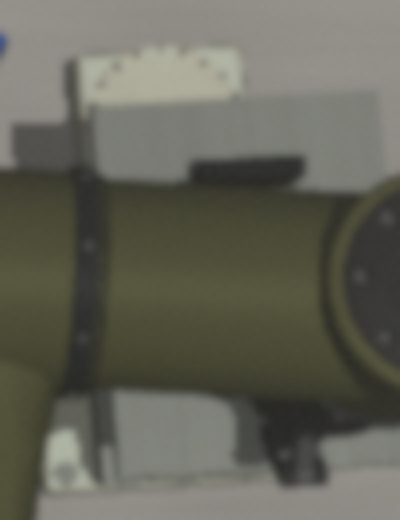

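```bash
python3 - <<'E'
from h import *
c=cam('scene'); a=np.radians(2.9); T=(.5555,-.238,a); z=.126
draw(c,'s23',[(box(*T,.196,.146,z,z+.005),(0,0,255)),(box(*T,.024,.024,z+.064,z+.064),(0,255,255))],180,160,310,290,5)
crop(c,'s24',0,0,640,480,1); st()
E
```

```text
t 25.3 p [ 0.4951 -0.2383  0.3317] f [ 0.3 -0.2 -4.1] w 0.125 toolx [ 0.028 -1.     0.001] y [-1.    -0.028  0.002] z [-0.002 -0.001 -1.   ] q6 [-0.08 -0.06  0.17  0.   -1.8   0.11]
```

View pics/s23.png

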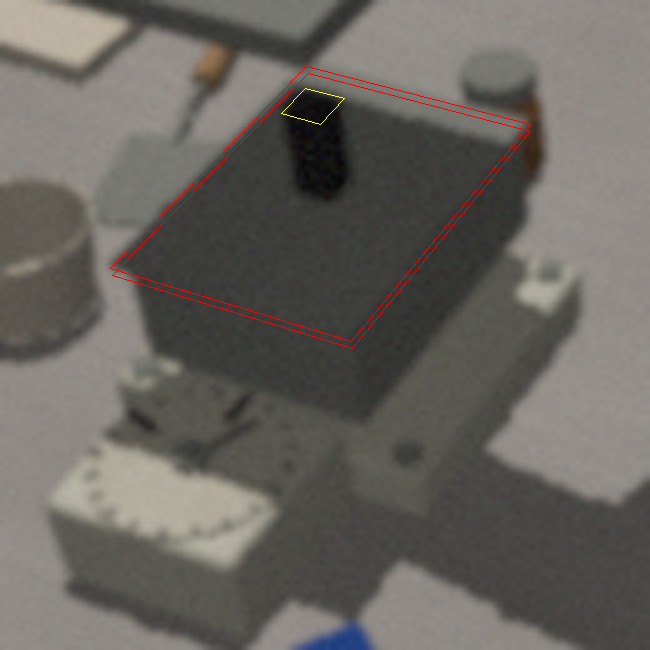

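View pics/s24.png

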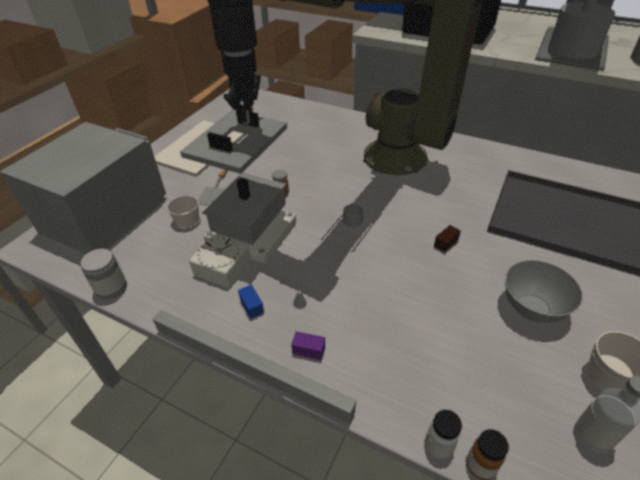

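```bash
python3 - <<'E'
from h import *
s,_=st(); print(s['joint_vel'].round(3)); print(r.finish_job()); st()
E
```

```text
t 25.3 p [ 0.4951 -0.2383  0.3317] f [ 0.3 -0.2 -4.1] w 0.125 toolx [ 0.028 -1.     0.001] y [-1.    -0.028  0.002] z [-0.002 -0.001 -1.   ] q6 [-0.08 -0.06  0.17  0.   -1.8   0.11]
[-0.001  0.004 -0.004  0.003 -0.002  0.   ]
the job is handed in; nothing more can be done
None
the job is handed in; nothing more can be done
```

The job is done and handed in at 25.3 s; no check failed at the end.

- **Weighing:** I put two blocks in the tin, one at a time. The pointer read about 0.70 rad at the start and 1.50 after the first block. With the hand off it then rested at about 2.37, between the marks at 1.90 and 3.16.
- **Closing:** I lifted both lids by the knob, set them on the tin and let go. The wrist force began to change at the height expected for the flange meeting the rim. A model outline drawn over the camera picture matched a fully seated inner lid.
- **Outer lid:** I took it by the -x fin and lifted it off alone. The pointer then read about 3.5, which fits the inner lid staying on the tin.
- **Final state:** The outer lid is held level (tool tilt under 0.003 rad) and still, about 19.5 cm above where it lay on the tin. In the last picture the third block and the bystanders look unmoved by eye.

While the gripper closed on each block, the arm drifted 6 to 15 mm upward and a few millimetres sideways. Both blocks were still held firmly and ended up lying flat in the tin.

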